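# Swap the sensor for samples in a light-exposure chamber with a spring-pin lock

## Robot

A 6-joint arm with a two-finger parallel gripper is mounted at the origin on a cart in front of the work surface, level with it; the furniture and walls round the work are solid. World frame = base frame: x ahead of the robot, y to its left, z up, the work surface at z = 0. Lengths are in m, angles in degrees, forces in N, time in s.
With the tool pointing down it reaches from about 0.4 to 0.825 m from the base axis. Payload 7 kg.
Tool frame: the origin (TCP) lies on the centre line of the jaws, within the pads' length; the fingertips stand 8 mm ahead of it and the grasp point (between the pads) lies 11 mm behind it; z points along the fingers, y is the line along which they close (so a half turn about z gives the same grasp; the last joint's range is limited). The gripper opens to 88 mm and grips with 3 to 60 N. Pads are 19 mm wide; open, the fingers measure 130 mm over their backs; the gripper's body (78 mm by 193 mm) begins 47 mm behind the grasp point.
Start: joints at [82.684, 20.546, 0.682, 0, -70.136, -16.507], TCP at [0.273, 0.617, 0.235] pointing down, gripper open.
Joint ranges: [-176.03, 176.03], [-82.01, 121.73], [-58.28, 71.71], [-173.87, 95.51], [-174.79, -0.11], [-173.66, 173.66]. Speed limits (degrees/s): [136.94, 136.94, 172.46, 180, 180, 180].

## Interface

Orientations are given as [roll, pitch, yaw] about the fixed x, y, z axes, in that order (R = Rz(yaw) Ry(pitch) Rx(roll)).
In Python, from plant import ctrl, vision gives the robot as it stands. The module is installed in compiled form; this text tells all that it offers.
- The arm moves only by the tool move_arm, never from a script. Its argument "moves" is one flat list of numbers, 7 for each row, row after row: the finger opening in cm, from 0 to 8.76, then the shift along the tool's x, y, z in cm, then the turn, a rotation vector about the tool's x, y, z in rad. A call has 1 to 8 rows; each row shifts and turns the commanded pose from where the row before left it, along the tool's axes as they then stand; what a row does not reach is not made up. A row lasts 1/10 s, in which the tool goes at most 50 mm and 8.59 degrees, less where a joint would pass 70% of its speed; a pose out of reach is approached as far as the arm can. A call with a gripper value outside its range is refused whole. The fingers move at their own pace and stop on an object; the grip force is fixed at half the most. Time passes only in rows, so rows that do not move let the fingers close. It gives the time, the measured TCP pose, the force, the opening and the grip force at its end, in the units of the state.
- ctrl.get_obs(): the state, without advancing time (a new reading comes with each control period).
- vision.snapshot(name): name is "side" or "top" or "wrist"; returns (picture, depth): 400x640x3 uint8, red, green, blue; 400x640 float32, m along the optical axis (not along the pixel's ray), 0 where there is no reading.
- vision.camera_model(name): a dict with "vertical_fov" (degrees; the focal length in pixels is half the picture's height over the tangent of half this angle, whatever the lens; pixels are square), "cx", "cy" (the principal point, pixels), "cam_to_world" (4x4, takes a point from camera to world coordinates). Camera axes: x right, y down, z forward; pixel columns grow to the right and rows downward; lengths in m; the calibration is good to about 2 mm. A picture is of the moment at which its call begins: read the wrist's pose just before it. camera_model takes no time and is no camera call; for the wrist camera it gives the pose at the moment of the call.
- ctrl.close_job(): hands the job in; it is judged then, once.
The state is a dict: "clock": time; "joint_pos": joint angles; "qvel": joint speeds; "tau": joint torques, N m; "tool_pos": TCP position; "orientation": TCP orientation; "force": force on the tool from outside, world axes, zero at the start; "moment": the same for the moment, N m; "opening": finger opening in m; "gripper_force": force on a finger pad.
Only numpy, scipy, OpenCV 4.12 (cv2) and the standard library are available. Lean on these libraries where they do the work, as an engineer would, in place of code of your own. Each camera call takes 0.05 s, during which the arm holds its last target. There are 200 camera calls.

## Task

Pull the chamber's red spring pin up, turn it into its rest notch and let go so that it stays out, then bring the orange door down fully open. Lift the light-sensor puck out by its black grip and stand it on the round blue mat, stand every small sample bottle that is waiting at the front of the bench upright inside the chamber, then push the door fully shut and turn the pin back and let it drop fully home so that the door is locked. Leave everything else where it stands.

Things in the scene. Friction and masses are not known exactly. Their poses are not given: they have to be found in the camera images.
- chamber: White light-exposure chamber, fixed, 120 mm deep, 235 wide, 170 tall with its door; its sloping front is the orange door. Origin on the worktop below the middle of the door's hinge; x level into the chamber, y left seen from the front, z up. Side walls 6 mm thick, only 48 mm tall; rear wall 113 mm tall. A dark bracket on the left (top 118 mm above the worktop) holds the spring pin at x 0, y 137 mm.
- floor_mid (a point): Middle of the chamber's blue floor, on it, 18 mm above the worktop, 52 mm behind the hinge; axes as the chamber's. The floor is 220 mm wide in y; rear wall at chamber x = 102 mm, front sill 48 mm high at x = -5 mm. The shut door slopes over the floor: its inside is 50 mm + 1.19 x above the worktop at chamber x, so things must stand with their centres at x = 47 to 75 mm (52 suits all).
- door_hinge (a point): Middle of the door's hinge line, 50 mm above the worktop; the hinge axis runs along the chamber's y.
- door (a joint): Angle of the orange door with its two side cheeks (rad): 0 shut, leaning back 40 degrees; 0.70 upright; 1.745 fully open, sloping out to the front 30 degrees above level, on its stop. Damped; let go below about 0.9 it falls gently shut, above about 1.0 gently open (0.28 kg). Locked while the pin is down; the pin must be out while the door moves.
- door_bar (a point): Middle of the steel grab bar along the door's free edge: a round bar 10 mm thick and 100 mm long, parallel to the hinge and 150 mm from it, with a 17 mm gap between bar and door panel except at the two ends. It moves with the door; the bar turns freely enough between fingers that pinch it.
- pin_lift (a joint): How far the spring pin is pulled up (m): 0 fully home (locks the shut door, held by a spring of 3 N), 0.025 the most. It can be turned only when lifted 0.018 or more (spring then 6.5 N); lift to about 0.021. Resting in the notch it reads about 0.014.
- pin_turn (a joint): How far the pin is turned (rad), counter-clockwise seen from above positive: 0 in line with its slot, where it can drop home; 1.36 in the middle of the rest notch; 1.42 the stop. Between 0.3 and 1.1 it lies on the collar's rim.
- pin_grip (a point): Middle of the pin's red wing grip, 164 mm above the worktop when home: a flat upright wing 38 mm long, 12 mm thick, 28 mm tall (16 mm below to 12 mm above this point), on the pin's vertical axis. The point lifts and turns with the pin; the wing is long along its x, thin along its y; at turn 0 these are the chamber's x and y. The collar below, 30 mm across, ends 26 mm under this point at home.
- sensor: Light-sensor puck: a dark steel disc 50 mm across and 16 mm tall with a white top and an upright post in its middle that carries a black grip 18 mm across, from 30 to 50 mm above the underside; 0.15 kg. Stands in the chamber at the start. Origin at the centre of its underside, z up.
- blue_mat: Round blue mat, 100 mm across and 4 mm thick, fixed on the worktop. Origin at the centre of its underside.
- bottle_a: Clear sample bottle with a white cap, 30 mm across, 50 mm tall (straight sides to about 35 mm, as the others). Origin at the centre of its underside, z up. May be absent.
- bottle_b: Clear sample bottle with a white cap, 27 mm across, 60 mm tall. Origin at the centre of its underside, z up. May be absent.
- bottle_c: Clear sample bottle with a white cap, 28 mm across, 66 mm tall. Origin at the centre of its underside, z up. May be absent.
- timer: White bench timer, 52 x 66 x 24 mm, a bystander. Origin at the centre of its underside.
- marker: Blue-capped marker pen lying on the white tile mat, 128 mm long, a bystander.
- carton: Small brown carton, 49 x 62 x 70 mm, a bystander. Origin at the centre of its underside.
- reagent: Bottle with a yellow band, 45 mm across, 109 mm tall, a bystander. Origin at the centre of its underside.
- weight: Brass weight, 20 mm across, 33 mm tall, a bystander. Origin at the centre of its underside.

How it is judged:
By the outcome, as a careful person would: the job done as asked, in the order asked, and still so for the second after the job is handed in, with the robot touching nothing.
Of bottle_a, bottle_b, bottle_c only 2 to 3 are there at a start; the rules pass over those that are not, and their reading is None.
At some moment in a run one of sensor may be knocked a few centimetres aside while the robot is not near it.
It also fails if it takes over 210 s, if anything falls off the work surface, if the arm or the gripper's body presses on something with over 40 N, if the wrist force passes 120 N, or if a joint passes its speed limit or range.

## Working session

There is one attempt and no reset: what is moved stays moved. The work goes in short steps, Python scripts to look and compute and a tool call to move; the robot and the scene stay as the last step left them, time stands still between calls to the robot, and variables do not carry over. Pictures are saved under pics/ and viewed, at most 14 in all, crops included, and the job is handed in when it is done.

Besides the shell and the picture viewer there is one more tool, called after "Call:" as name(argument=value, ...), one argument or row to a line, values as JSON. move_arm: Moves the arm, as the interface text tells. Its arguments: {"type":"object","properties":{"moves":{"type":"array"}},"required":["moves"]}

```bash
mkdir -p pics
cat > h.py <<'E'
import numpy as np, cv2
from plant import ctrl, vision
def snap(n,fn=None):
    m=vision.camera_model(n); p,d=vision.snapshot(n)
    if fn: cv2.imwrite('pics/'+fn,p[:,:,::-1])
    return p,d,m
def foc(m): return 200/np.tan(np.radians(m['vertical_fov'])/2)
def ray(m,u,v):
    T=np.array(m['cam_to_world']); f=foc(m)
    d=np.array([(u-m['cx'])/f,(v-m['cy'])/f,1.]); return T[:3,3],T[:3,:3]@d
def plane(m,u,v,z):
    o,d=ray(m,u,v); return o+d*(z-o[2])/d[2]
def pt(m,d,u,v):
    o,r=ray(m,u,v); return o+r*d[int(v),int(u)]
def cloud(m,d):
    T=np.array(m['cam_to_world']); f=foc(m); v,u=np.mgrid[:400,:640]
    P=np.stack([(u-m['cx'])/f*d,(v-m['cy'])/f*d,d],-1); P=P@T[:3,:3].T+T[:3,3]; P[d==0]=np.nan; return P
def proj(m,p):
    T=np.array(m['cam_to_world']); q=T[:3,:3].T@(np.array(p)-T[:3,3]); f=foc(m); return q[:2]/q[2]*f+[m['cx'],m['cy']]
E
python3 - <<'E'
from h import *
np.set_printoptions(precision=3,suppress=True)
for n in ['top','side','wrist']:
    p,d,m=snap(n,n+'0.png'); print(n,foc(m),m['cx'],m['cy'],np.array(m['cam_to_world']),(d>0).mean())
o=ctrl.get_obs(); print(o)
E
```

```text
top 512.8638250659101 320.4549712054314 202.43002600523164 [[ 0.014 -0.992  0.128  0.407]
 [-1.    -0.014  0.002 -0.11 ]
 [-0.    -0.128 -0.992  1.387]
 [ 0.     0.     0.     1.   ]] 0.996078125
side 455.7128735432131 326.717223405973 207.22814238591218 [[-0.967 -0.159  0.199  0.298]
 [-0.255  0.633 -0.731  0.806]
 [-0.01  -0.757 -0.653  0.937]
 [ 0.     0.     0.     1.   ]] 0.99596484375
wrist 276.16182002486084 318.7114148307376 199.0340681889786 [[-0.403 -0.88  -0.25   0.341]
 [-0.915  0.388  0.109  0.588]
 [ 0.001  0.272 -0.962  0.384]
 [ 0.     0.     0.     1.   ]] 0.992671875
{'clock': 0.15, 'joint_pos': array([ 82.685,  20.584,   0.647,  -0.014, -70.135, -16.508]), 'qvel': array([-0.068, -0.174,  0.101,  0.06 , -0.056,  0.078]), 'tau': array([ -0.   , -58.328,  29.329,   7.001,   0.009,  -0.   ]), 'tool_pos': array([0.273, 0.617, 0.234]), 'orientation': array([179.927,  -0.008, -23.828]), 'force': array([-0.006, -0.617, -0.189]), 'moment': array([ 0.025, -0.022,  0.061]), 'gripper_force': 0.0, 'opening': 0.08766465601355172}
```

View pics/top0.png

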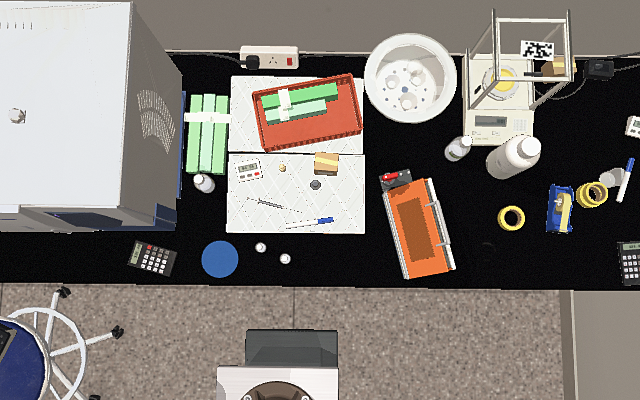

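View pics/side0.png

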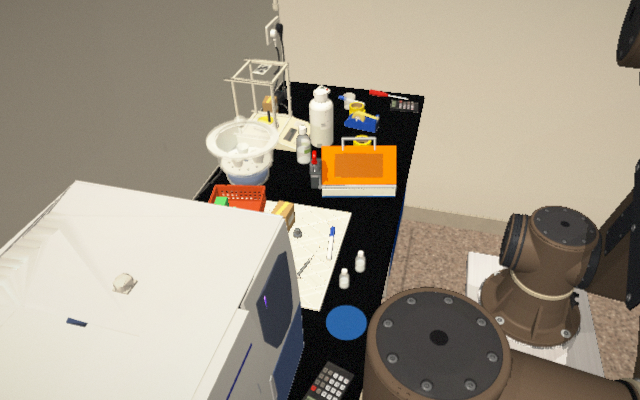

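Run:
```python
from h import *
np.set_printoptions(precision=3,suppress=True)
p,d,m=snap('top'); a=cv2.resize(p[140:290,170:470],(790,395),interpolation=cv2.INTER_CUBIC)
ps,ds,ms=snap('side'); b=cv2.resize(ps[120:320,270:420],(450,600),interpolation=cv2.INTER_CUBIC)
cv2.imwrite('pics/a.png',a[:,:,::-1]);cv2.imwrite('pics/b.png',b[:,:,::-1])
P=cloud(m,d);Q=cloud(ms,ds)
for u,v in [(260,247),(285,259),(220,259),(395,179),(316,184),(205,183),(413,228),(445,235),(325,221),(325,163),(282,168),(300,250)]: print('top',u,v,P[v,u])
for u,v in [(344,272),(360,256),(346,322),(314,158),(345,143),(375,140),(359,165)]: print('side',u,v,Q[v,u])
```

```text
top 260 247 [0.46  0.047 0.054]
top 285 259 [ 0.43  -0.019  0.07 ]
top 220 259 [0.429 0.159 0.005]
top 395 179 [ 0.633 -0.294  0.116]
top 316 184 [ 0.631 -0.095  0.036]
top 205 183 [0.622 0.191 0.082]
top 413 228 [ 0.511 -0.341  0.104]
top 445 235 [ 0.49  -0.404  0.172]
top 325 221 [ 0.533 -0.12   0.025]
top 325 163 [ 0.679 -0.118  0.077]
top 282 168 [ 0.672 -0.004  0.041]
top 300 250 [ 0.456 -0.054  0.003]
side 344 272 [0.46  0.055 0.059]
side 360 256 [ 0.432 -0.009  0.059]
side 346 322 [0.429 0.162 0.004]
side 314 158 [ 0.625 -0.256  0.172]
side 345 143 [ 0.612 -0.619 -0.001]
side 375 140 [ 0.469 -0.404  0.166]
side 359 165 [ 0.505 -0.342  0.108]
```

View pics/a.png

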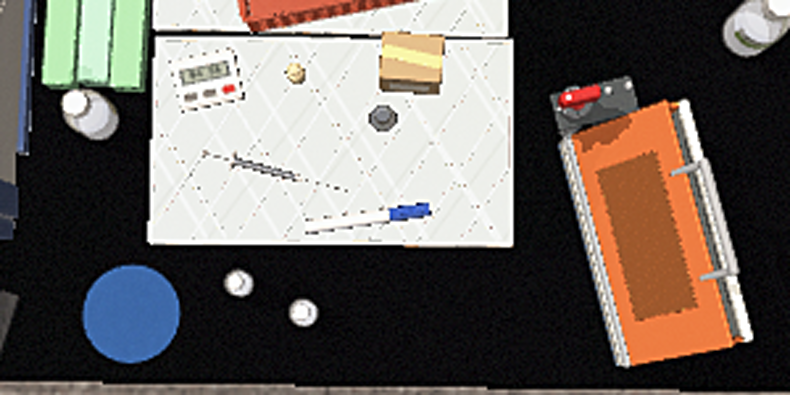

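View pics/b.png

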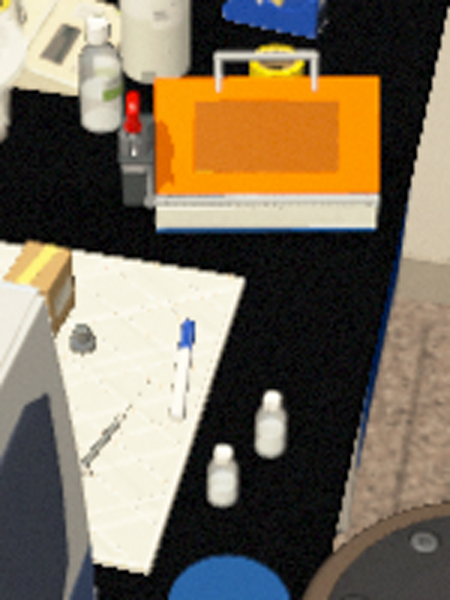

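Top view: two sample bottles stand near (260,247) and (285,259), and the blue mat is at (220,259). The chamber is on the right with the red pin at (395,179), and its door faces left. Now I'll measure the chamber frame.

Run:
```python
from h import *
np.set_printoptions(precision=4,suppress=True)
for n in ['top','side']:
    p,d,m=snap(n); P=cloud(m,d); hsv=cv2.cvtColor(p,cv2.COLOR_RGB2HSV); H,S,V=cv2.split(hsv)
    reg=(P[...,1]<-.2)&(P[...,1]>-.5)&(P[...,0]<.7)&(P[...,0]>.35)
    o=reg&(H>8)&(H<18)&(S>200)&(V>100)&(P[...,2]>.05)
    o=cv2.erode(o.astype(np.uint8),np.ones((3,3)))>0
    q=P[o]; c=np.median(q,0); 
    for _ in range(3):
        w=np.linalg.svd(q-q.mean(0),full_matrices=False)[2][2]; w*=np.sign(w[2]); r=(q-q.mean(0))@w; q=q[abs(r)<.004]
    yaw=np.degrees(np.arctan2(-w[1],-w[0]))
    print(n,'door n',w,'yaw',yaw,'tilt',np.degrees(np.arccos(w[2])),'mean',q.mean(0),len(q))
    ya=np.array([-np.sin(np.radians(yaw)),np.cos(np.radians(yaw))]); s=q[:,:2]@ya; print(' y extents',np.percentile(s,[.5,99.5]))
    # hinge: intersect plane with z=.05 at mid y
    red=reg&((H<5)|(H>175))&(S>180)&(P[...,2]>.13)
    v,u=np.where(red); print(' red',u.mean(),v.mean(),len(u),u.min(),u.max(),v.min(),v.max(),np.median(P[red],0)); 
    mid=np.percentile(s,[.5,99.5]).mean(); k=q.mean(0); A=np.array([ya,[w[0],w[1]]]); b=[mid,w@k-w[2]*.05]; print(' hinge',np.linalg.solve(A,b))
    rr=cv2.minAreaRect(np.stack([u,v],1).astype(np.float32)); print(rr)
```

```text
return _methods._mean(a, axis=axis, dtype=dtype,
  ret = um.true_divide(
<stdin>:10: RuntimeWarning: Mean of empty slice.
Traceback (most recent call last):
IndexError: index 2 is out of bounds for axis 0 with size 0
```

```bash
cat > ch.py <<'E'
from h import *
np.set_printoptions(precision=4,suppress=True)
for n in ['top','side']:
    p,d,m=snap(n); P=cloud(m,d); hsv=cv2.cvtColor(p,cv2.COLOR_RGB2HSV); H,S,V=cv2.split(hsv)
    reg=(P[...,1]<-.2)&(P[...,1]>-.5)&(P[...,0]<.7)&(P[...,0]>.35)
    o=reg&(H>5)&(H<22)&(S>150)&(V>60)&(P[...,2]>.05)
    o=cv2.erode(o.astype(np.uint8),np.ones((3,3)))>0
    q=P[o]; print(n,len(q),np.percentile(q,[5,50,95],axis=0) if len(q) else hsv[228,400])
    if not len(q): continue
    for th in [.03,.015,.008,.006]:
        c=q.mean(0); w=np.linalg.svd(q-c,full_matrices=False)[2][2]; w=w*np.sign(w[2]); r=(q-c)@w; print(r.std()); q=q[abs(r-np.median(r))<th]
    yaw=np.degrees(np.arctan2(-w[1],-w[0]))
    print(n,'door n',w,'yaw',yaw,'tilt',np.degrees(np.arccos(w[2])),'mean',q.mean(0),len(q))
    ya=np.array([-np.sin(np.radians(yaw)),np.cos(np.radians(yaw))]); s=q[:,:2]@ya; print(' y extents',np.percentile(s,[.5,99.5]))
    red=reg&((H<5)|(H>175))&(S>180)&(P[...,2]>.13)
    v,u=np.where(red); print(' red',u.mean(),v.mean(),len(u),np.median(P[red],0))
    mid=np.percentile(s,[.5,99.5]).mean(); k=q.mean(0); print(' hinge',np.linalg.solve(np.array([ya,[w[0],w[1]]]),[mid,w@k-w[2]*.05]))
    print(cv2.minAreaRect(np.stack([u,v],1).astype(np.float32)))
E
python3 ch.py
```

```text
top 3171 [[ 0.4097 -0.3924  0.0681]
 [ 0.507  -0.3483  0.11  ]
 [ 0.6081 -0.3041  0.1476]]
0.0022781811188134172
0.0022781811188134172
0.0021700376595769444
0.0021700376595769444
top door n [-0.1923  0.7422  0.642 ] yaw -75.47377200920894 tilt 50.05890825744385 mean [ 0.5072 -0.3482  0.1092] 3156
 y extents [0.2919 0.5171]
 red 389.7294117647059 176.6 85 [ 0.6284 -0.2739  0.1749]
 hinge [ 0.4956 -0.3   ]
((389.673095703125, 176.86538696289062), (6.275716304779053, 15.885407447814941), 78.69007110595703)
side 2502 [[ 0.4095 -0.3898  0.0663]
 [ 0.5103 -0.3448  0.1053]
 [ 0.6078 -0.301   0.1443]]
0.0030837532315743654
0.0030837532315743654
0.0030837532315743654
0.002962343825187918
side door n [-0.1906  0.7402  0.6448] yaw -75.56205368666652 tilt 49.84603175160396 mean [ 0.5091 -0.345   0.1055] 2375
 y extents [0.2941 0.5193]
 red 313.63461538461536 157.3846153846154 52 [ 0.6282 -0.2588  0.1721]
 hinge [ 0.4972 -0.2998]
((314.0, 157.0), (12.0, 4.0), 90.0)
```

```bash
cat > g.py <<'E'
import numpy as np
from scipy.spatial.transform import Rotation as R
from plant import ctrl
def rot(o): return R.from_euler('xyz',o,degrees=True)
def go(wps,grip,p=None,r=None,step=.045,ang=8.3):
    """wps: list of (xyz, rpy) ; prints rows, 8 per line"""
    o=ctrl.get_obs(); p=np.array(o['tool_pos']) if p is None else np.array(p); r=rot(o['orientation']) if r is None else r
    rows=[]
    for q,e in wps:
        q=np.array(q,float); re=rot(e); rv=(r.inv()*re).as_rotvec(); n=int(max(np.ceil(np.linalg.norm(q-p)/step),np.ceil(np.degrees(np.linalg.norm(rv))/ang),1))
        for i in range(n):
            k=n-i; s=np.round(r.inv().apply((q-p)/k)*100,2); w=np.round((r.inv()*re).as_rotvec()/k,3)
            rows.append([grip,*s,*w]); p=p+r.apply(s/100); r=r*R.from_rotvec(w)
    for i in range(0,len(rows),8): print(', '.join('%g'%(v+0) for a in rows[i:i+8] for v in a))
    return p,r
def st():
    o=ctrl.get_obs(); print(o['clock'],np.round(o['tool_pos'],4),np.round(o['orientation'],2),'J',np.round(o['joint_pos'],1),'F',np.round(o['force'],1),'op',round(o['opening'],4),o['gripper_force'])
# chamber frame
C0=np.array([.4965,-.2985,0]); YAW=-75.5
def ch(x,y,z): a=np.radians(YAW); return C0+np.array([x*np.cos(a)-y*np.sin(a),x*np.sin(a)+y*np.cos(a),z])
E
python3 - <<'E'
from g import *
print(ch(0,.137,.164))
go([([.36,.2,.26],[180,0,-45]),(ch(.0,.137,.27),[180,0,YAW])],5)
E
```

```text
[ 0.62913623 -0.26419794  0.164     ]
5, 2.49, 3.47, -0.25, 0, 0, 0.037, 5, 2.61, 3.37, -0.26, 0, 0, 0.037, 5, 2.73, 3.27, -0.25, 0, 0, 0.037, 5, 2.85, 3.17, -0.26, 0, 0, 0.037, 5, 2.97, 3.06, -0.25, 0, 0, 0.037, 5, 3.08, 2.95, -0.26, 0, 0, 0.037, 5, 3.19, 2.83, -0.25, 0, 0, 0.037, 5, 3.29, 2.71, -0.26, 0, 0, 0.037
5, 3.39, 2.59, -0.25, 0, 0, 0.037, 5, 3.48, 2.47, -0.26, 0, 0, 0.037, 5, 4.32, 1.15, -0.08, 0, 0, 0.044, 5, 4.37, 0.96, -0.08, 0, 0, 0.044, 5, 4.41, 0.76, -0.08, 0, 0, 0.044, 5, 4.44, 0.57, -0.08, 0, 0, 0.044, 5, 4.46, 0.37, -0.08, 0, 0, 0.044, 5, 4.47, 0.18, -0.08, 0, 0, 0.045
5, 4.47, -0.02, -0.09, 0, 0, 0.044, 5, 4.46, -0.22, -0.08, 0, 0, 0.045, 5, 4.45, -0.42, -0.09, 0, 0, 0.044, 5, 4.43, -0.62, -0.08, 0, 0, 0.045, 5, 4.39, -0.82, -0.09, 0, 0, 0.044, 5, 4.36, -1.01, -0.08, 0, 0, 0.045
```

Call:
move_arm(
  moves=[5, 2.5, 3.5, -0.25, 0, 0, 0.037, 5, 2.6, 3.4, -0.25, 0, 0, 0.037, 5, 2.7, 3.3, -0.25, 0, 0, 0.037, 5, 2.85, 3.2, -0.25, 0, 0, 0.037, 5, 3, 3.1, -0.25, 0, 0, 0.037, 5, 3.1, 2.95, -0.25, 0, 0, 0.037, 5, 3.2, 2.8, -0.25, 0, 0, 0.037, 5, 3.3, 2.7, -0.25, 0, 0, 0.037],
)

```text
clock: 1.2
tool_pos: [0.3424, 0.2805, 0.2549]
orientation: [-180.0, 0.0, -40.8]
force: [0.5, 0.1, 0.4]
opening: 0.0498
gripper_force: 0.0
```

Call:
move_arm(
  moves=[5, 3.4, 2.6, -0.25, 0, 0, 0.037, 5, 3.5, 2.5, -0.25, 0, 0, 0.037, 5, 4.3, 1.15, -0.1, 0, 0, 0.044, 5, 4.4, 0.95, -0.1, 0, 0, 0.044, 5, 4.4, 0.75, -0.1, 0, 0, 0.044, 5, 4.45, 0.55, -0.1, 0, 0, 0.044, 5, 4.45, 0.35, -0.1, 0, 0, 0.044, 5, 4.45, 0.2, -0.1, 0, 0, 0.045],
)

```text
clock: 2.0
tool_pos: [0.4953, -0.0355, 0.266]
orientation: [-179.9, -0.0, -60.3]
force: [0.8, 1.7, 0.9]
opening: 0.0502
gripper_force: 0.0
```

Call:
move_arm(
  moves=[5, 4.45, 0, -0.1, 0, 0, 0.044, 5, 4.45, -0.2, -0.1, 0, 0, 0.044, 5, 4.45, -0.4, -0.1, 0, 0, 0.044, 5, 4.4, -0.6, -0.1, 0, 0, 0.044, 5, 4.4, -0.8, -0.1, 0, 0, 0.044, 5, 4.35, -1, -0.1, 0, 0, 0.044, 5, 0, 0, 0, 0, 0, 0, 5, 0, 0, 0, 0, 0, 0],
)

```text
clock: 2.8
tool_pos: [0.6279, -0.2664, 0.2703]
orientation: [179.9, 0.0, -75.4]
force: [-0.1, -0.4, -0.5]
opening: 0.0502
gripper_force: 0.0
```

Run:
```python
from g import *; from h import *
np.set_printoptions(precision=4,suppress=True)
st(); p,d,m=snap('wrist','w1.png'); P=cloud(m,d); print(np.array(m['cam_to_world']))
H,S,V=cv2.split(cv2.cvtColor(p,cv2.COLOR_RGB2HSV))
red=(((H<5)|(H>175))&(S>150)&(V>60)).astype(np.uint8)
n,l,s,c=cv2.connectedComponentsWithStats(red)
for i in range(1,n):
    if s[i,4]>80: 
        k=l==i; q=P[k]; t=q[q[:,2]>np.nanmax(q[:,2])-.006]; print(s[i],c[i],np.nanmedian(q,0),'top',len(t),t.mean(0),t.min(0),t.max(0)); print(cv2.minAreaRect(np.argwhere(k)[:,::-1].astype(np.float32)))
```

```text
2.8 [ 0.6279 -0.2664  0.2703] [179.91   0.05 -75.44] J [ -6.7  20.3   4.9  -0.  -74.7  21.2] F [-0.1 -0.4 -0.5] op 0.0502 0.0
[[-0.9677 -0.2422 -0.0701  0.6474]
 [-0.2522  0.9309  0.2644 -0.3375]
 [ 0.0012  0.2735 -0.9619  0.4205]
 [ 0.      0.      0.      1.    ]]
[309 170  17  43 518] [317.1737 189.6042] [ 0.6331 -0.2778  0.1754] top 435 [ 0.6327 -0.2764  0.1754] [ 0.6232 -0.2921  0.1717] [ 0.6414 -0.2567  0.1776]
((317.0, 191.0), (42.0, 16.0), 90.0)
```

View pics/w1.png

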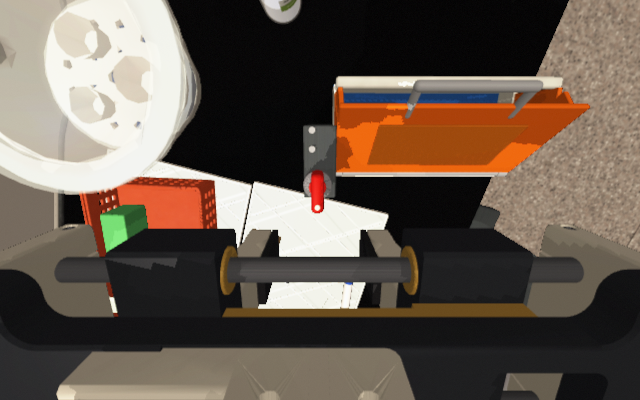

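Wing top centre is at (317,190), world (0.6325,-0.2755,0.176). That matches the stated height and gives a chamber origin of about (0.500,-0.309).

```bash
sed -i 's/^C0=.*/C0=np.array([.500,-.3098,0]); YAW=-75.5/' g.py
python3 - <<'E'
from g import *; from h import *
m=vision.camera_model('wrist'); P=None
for q in [(0.096,0.05,.165),(.096,-.05,.165),(0.096,0,.165)]: print(ch(*q),proj(m,ch(*q)))
p=ch(0,.137,.155); print(p); go([([*p[:2],.22],[180,0,YAW]),(p,[180,0,YAW])],4)
E
```

```text
[ 0.57244386 -0.39022317  0.165     ] [418.45466452  80.78459642]
[ 0.4756291  -0.41526117  0.165     ] [534.60078235  81.18580481]
[ 0.52403648 -0.40274217  0.165     ] [476.5436955   80.98525578]
[ 0.63263623 -0.27549794  0.155     ]
4, 0.55, -0.11, 2.55, 0, 0, 0.001, 4, 0.54, -0.11, 2.55, 0.001, 0.001, 0.001, 4, 0, 0, 3.25, 0, 0, 0, 4, 0, 0, 3.25, 0, 0, 0
```

Call:
move_arm(
  moves=[4, 1, -0.4, 2.5, 0, 0, 0, 4, 0, 0, 2.5, 0, 0, 0, 4, 0, 0, 3.2, 0, 0, 0, 4, 0, 0, 3.3, 0, 0, 0, 4, 0, 0, 0, 0, 0, 0],
)

```text
clock: 3.35
tool_pos: [0.6315, -0.2718, 0.1524]
orientation: [179.6, 0.2, -75.3]
force: [-1.0, -0.3, 0.2]
opening: 0.0401
gripper_force: 0.0
```

Run:
```python
from g import *; from h import *
st(); snap('wrist','w2.png'); go([(ch(0,.137,.155),[180,0,YAW])],4)
```

```text
3.35 [ 0.6315 -0.2718  0.1524] [179.65   0.24 -75.28] J [ -7.1  25.1  -3.3  -0.1 -62.   21.9] F [-1.  -0.3  0.2] op 0.0401 0.0
4, 0.26, 0.12, 0.06, 0.003, 0.001, 0.004
```

View pics/w2.png

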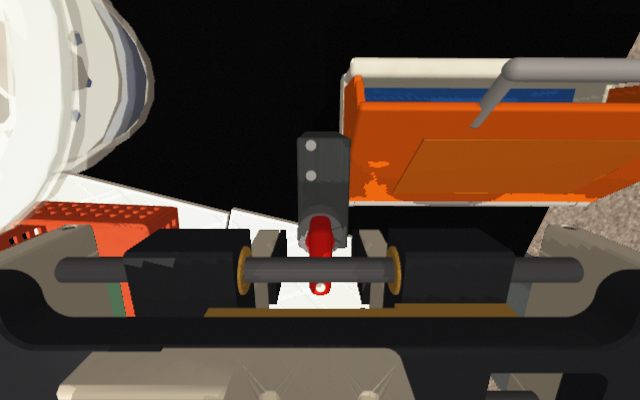

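The wing at column 319 sits between the fingers (276–362), so it is centred. Close and lift.

Call:
move_arm(
  moves=[4, 0.3, 0, -0.2, 0, 0, 0, 0.8, 0, 0, 0, 0, 0, 0, 0.8, 0, 0, 0, 0, 0, 0, 0.8, 0, 0, 0, 0, 0, 0, 0.8, 0, 0, 0, 0, 0, 0, 0.8, 0, 0, 0, 0, 0, 0],
)

```text
clock: 4.0
tool_pos: [0.633, -0.2778, 0.1594]
orientation: [179.8, 0.0, -75.3]
force: [-8.6, -1.5, 8.3]
opening: 0.0117
gripper_force: 30.0
```

Call:
move_arm(
  moves=[0.8, 0, 0, -0.7, 0, 0, 0, 0.8, 0, 0, -0.7, 0, 0, 0, 0.8, 0, 0, -0.7, 0, 0, 0, 0.8, 0, 0, 0, 0, 0, 0, 0.8, 0, 0, 0, 0, 0, 0],
)

```text
clock: 4.5
tool_pos: [0.6329, -0.2776, 0.1778]
orientation: [179.7, 0.1, -75.4]
force: [-2.5, -4.4, -7.2]
opening: 0.0116
gripper_force: 30.0
```

Call:
move_arm(
  moves=[0.8, 0, 0, -0.2, 0, 0, 0, 0.8, 0, 0, 0, 0, 0, -0.12, 0.8, 0, 0, 0, 0, 0, -0.12, 0.8, 0, 0, 0, 0, 0, -0.12, 0.8, 0, 0, 0, 0, 0, -0.12, 0.8, 0, 0, 0, 0, 0, 0],
)

```text
clock: 5.1
tool_pos: [0.6343, -0.2769, 0.1799]
orientation: [179.9, 0.1, -47.8]
force: [-1.2, -2.0, -7.9]
opening: 0.0116
gripper_force: 30.0
```

Call:
move_arm(
  moves=[0.8, 0, 0, 0, 0, 0, -0.126, 0.8, 0, 0, 0, 0, 0, -0.126, 0.8, 0, 0, 0, 0, 0, -0.126, 0.8, 0, 0, 0, 0, 0, -0.126, 0.8, 0, 0, 0, 0, 0, -0.126, 0.8, 0, 0, 0, 0, 0, -0.126, 0.8, 0, 0, 0, 0, 0, -0.124, 0.8, 0, 0, 0, 0, 0, 0],
)

```text
clock: 5.9
tool_pos: [0.6353, -0.2743, 0.1799]
orientation: [-179.8, 0.0, 2.6]
force: [2.5, 6.4, -7.5]
opening: 0.0117
gripper_force: 30.0
```

Call:
move_arm(
  moves=[0.8, 0, 0, 0.35, 0, 0, 0, 0.8, 0, 0, 0.3, 0, 0, 0, 0.8, 0, 0, 0, 0, 0, 0, 2.5, 0, 0, 0, 0, 0, 0, 4, 0, 0, 0, 0, 0, 0, 4, 0, 0, 0, 0, 0, 0],
)

```text
clock: 6.5
tool_pos: [0.6356, -0.2773, 0.1758]
orientation: [180.0, -0.1, 2.5]
force: [0.3, -0.3, -0.2]
opening: 0.0307
gripper_force: 0.0
```

Call:
move_arm(
  moves=[4, 0, 0, -3, 0, 0, 0, 4, 0, 0, -4, 0, 0, 0, 4, 0, 0, -4, 0, 0, 0, 4, 0, 0, 0, 0, 0, 0],
)

```text
clock: 6.9
tool_pos: [0.6376, -0.2786, 0.293]
orientation: [179.7, -0.6, 2.5]
force: [0.6, -1.3, 0.6]
opening: 0.04
gripper_force: 0.0
```

```bash
cat > pin.py <<'E'
from g import *; from h import *
np.set_printoptions(precision=4,suppress=True)
import sys
def red(n):
    p,d,m=snap(n,sys.argv[1] if len(sys.argv)>1 and n=='wrist' else None); P=cloud(m,d); H,S,V=cv2.split(cv2.cvtColor(p,cv2.COLOR_RGB2HSV))
    k=(((H<5)|(H>175))&(S>150)&(V>60)); k&=np.hypot(P[...,0]-.633,P[...,1]+.275)<.05; q=P[k]; q=q[q[:,2]>np.percentile(q[:,2],95)-.006]
    pc=q[:,:2]-q[:,:2].mean(0); w=np.linalg.svd(pc,full_matrices=False)[2][0]; print(n,len(q),'centre',(q.min(0)+q.max(0))/2,'wing dir deg',np.degrees(np.arctan2(w[1],w[0]))%180,'rel',(np.degrees(np.arctan2(w[1],w[0]))-YAW)%180)
st(); red('wrist'); red('top')
E
python3 pin.py w3.png
```

```text
6.9 [ 0.6376 -0.2786  0.293 ] [179.73  -0.6    2.54] J [ -7.5  20.6   8.2   0.2 -77.  100. ] F [ 0.6 -1.3  0.6] op 0.04 0.0
wrist 424 centre [ 0.6324 -0.2739  0.188 ] wing dir deg 2.3321844228060797 rel 77.83218442280608
top 2 centre [ 0.5949 -0.2493  0.364 ] wing dir deg 98.28268938782828 rel 173.78268938782827
```

View pics/w3.png

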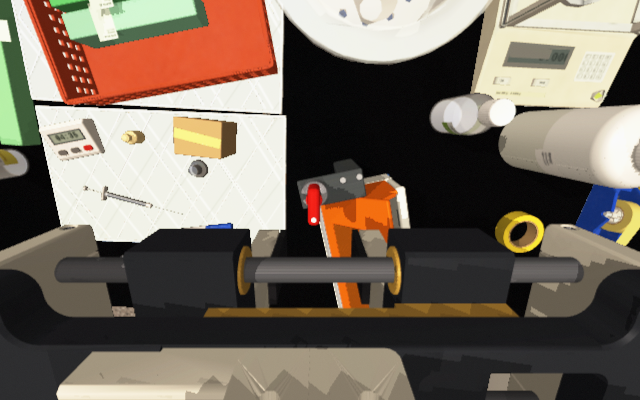

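The pin rests in its notch: the wing is 77.8° round and its top is 13 mm higher than at home. Next, over the bar.

Run:
```python
from g import *
print(ch(.096,0,.165)); go([(ch(.096,0,.28),[180,0,14.5])],6)
```

```text
[ 0.52403648 -0.40274217  0.165     ]
6, -2.93, 3.01, 0.17, 0, -0.001, -0.052, 6, -3.08, 2.85, 0.17, 0, -0.001, -0.052, 6, -3.22, 2.69, 0.17, 0.001, -0.001, -0.053, 6, -3.35, 2.52, 0.17, 0, 0, -0.052
```

Call:
move_arm(
  moves=[6, -2.95, 3, 0.2, 0, 0, -0.052, 6, -3.1, 2.85, 0.2, 0, 0, -0.052, 6, -3.2, 2.7, 0.2, 0, 0, -0.052, 6, -3.35, 2.5, 0.2, 0, 0, -0.052, 6, 0, 0, 0, 0, 0, 0, 6, 0, 0, 0, 0, 0, 0],
)

```text
clock: 7.6
tool_pos: [0.5223, -0.403, 0.276]
orientation: [-179.9, 0.1, 14.3]
force: [-0.0, 0.5, -0.6]
opening: 0.0596
gripper_force: 0.0
```

Run:
```python
from g import *; from h import *
np.set_printoptions(precision=4,suppress=True)
st(); p,d,m=snap('wrist','w4.png'); P=cloud(m,d)
a=np.radians(YAW); R2=np.array([[np.cos(a),np.sin(a)],[-np.sin(a),np.cos(a)]]); 
L=(P[...,:2]-C0[:2])@R2.T; Z=P[...,2]
k=(abs(L[...,1])<.035)&(Z>.155)&(Z<.2)&(L[...,0]>.05)&(L[...,0]<.14)
v,u=np.where(k); print(len(u),u.min(),u.max(),v.min(),v.max(),'bar ch x',np.percentile(L[k][:,0],[2,50,98]),'z',np.percentile(Z[k],[5,50,98]))
k=(Z>.155)&(Z<.18)&(abs(L[...,0]-.096)<.03); print('y',np.percentile(L[k][:,1],[.5,99.5]))
```

```text
7.6 [ 0.5223 -0.403   0.276 ] [-179.94    0.07   14.33] J [-20.8  18.    2.3  -0.  -74.4 125.1] F [-0.   0.5 -0.6] op 0.0596 0.0
742 310 320 163 233 bar ch x [0.0876 0.0924 0.0972] z [0.1682 0.1712 0.173 ]
y [-0.0532  0.0537]
```

View pics/w4.png

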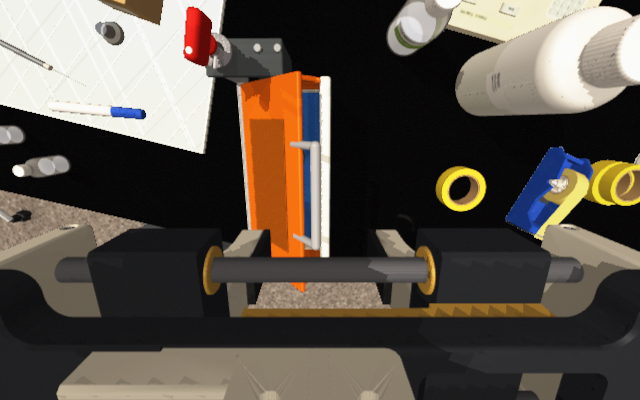

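Bar centre is at chamber x 0.093, y 0, z 0.167 (columns 310–320, rows 163–233). Descend with 50 mm opening.

Run:
```python
from g import *
go([(ch(.0935,0,.21),[180,0,14.5]),(ch(.0935,0,.166),[180,0,14.5])],5)
```

```text
5, 0.04, -0.09, 3.31, 0, 0, -0.001, 5, 0.05, -0.1, 3.31, -0.001, 0.001, -0.001, 5, 0, 0, 4.4, 0, 0, 0
```

Call:
move_arm(
  moves=[5, 0.1, -0.2, 3.3, 0, 0, 0, 5, 0, 0, 3.3, 0, 0, 0, 5, 0, 0, 2.2, 0, 0, 0, 5, 0, 0, 2.2, 0, 0, 0, 5, 0, 0, 0, 0, 0, 0],
)

```text
clock: 8.15
tool_pos: [0.523, -0.398, 0.1631]
orientation: [-179.7, 0.3, 14.5]
force: [-0.4, 0.1, -0.2]
opening: 0.0503
gripper_force: 0.0
```

Call:
move_arm(
  moves=[0.5, 0, 0, 0, 0, 0, 0, 0.5, 0, 0, 0, 0, 0, 0, 0.5, 0, 0, 0, 0, 0, 0, 0.5, 0, 0, 0, 0, 0, 0, 0.5, 0, 0, 0, 0, 0, 0],
)

```text
clock: 8.65
tool_pos: [0.5243, -0.4002, 0.1678]
orientation: [180.0, -0.0, 14.5]
force: [-0.6, -0.3, 0.9]
opening: 0.0155
gripper_force: 0.0
```

Run:
```python
from g import *
st(); o=ctrl.get_obs(); p0=o['tool_pos']
# arc: hinge at ch(0,0,.05); bar angle shut beta0=40deg behind vertical
def bar(a): b=np.radians(40)-a; return ch(.15*np.sin(b),0,.05+.15*np.cos(b))
d=p0-bar(0); print('tcp-bar',d)
go([(bar(a)+d,[180,0,14.5]) for a in np.arange(.12,1.25,.12)],.5)
```

```text
8.65 [ 0.5243 -0.4002  0.1678] [ 1.7996e+02 -5.0000e-02  1.4500e+01] J [-20.4  21.7  -6.6   0.  -61.6 125. ] F [-0.6 -0.3  0.9] op 0.0155 0.0
tcp-bar [0.00011136 0.00295437 0.00285851]
0.5, 0, -1.44, -1.07, 0.001, -0.001, 0, 0.5, 0, -1.57, -0.89, 0, 0, 0, 0.5, 0, -1.66, -0.7, 0, 0, 0, 0.5, 0, -1.73, -0.49, 0, 0, 0, 0.5, 0, -1.77, -0.29, 0, 0, 0, 0.5, 0, -1.8, -0.06, 0, 0, 0, 0.5, 0, -1.79, 0.14, 0, 0, 0, 0.5, 0, -1.77, 0.37, 0, 0, 0
0.5, 0, -1.7, 0.57, 0, 0, 0, 0.5, 0, -1.63, 0.77, 0, 0, 0
```

Call:
move_arm(
  moves=[0.5, 0, 0, 0, 0, 0, 0, 0.5, 0, 0, 0, 0, 0, 0, 0.5, 0, 0, 0, 0, 0, 0],
)

```text
clock: 8.95
tool_pos: [0.5239, -0.3992, 0.1674]
orientation: [-179.9, -0.0, 14.5]
force: [-1.0, 5.1, 2.9]
opening: 0.0087
gripper_force: 30.0
```

Call:
move_arm(
  moves=[0.5, 0, -0.7, -0.5, 0, 0, 0, 0.5, 0, -0.75, -0.5, 0, 0, 0, 0.5, 0, -0.8, -0.45, 0, 0, 0, 0.5, 0, -0.8, -0.4, 0, 0, 0, 0.5, 0, 0, 0, 0, 0, 0],
)

```text
clock: 9.45
tool_pos: [0.5164, -0.37, 0.1871]
orientation: [179.9, -0.1, 14.6]
force: [-0.8, -3.4, 3.7]
opening: 0.009
gripper_force: 30.0
```

Call:
move_arm(
  moves=[0.5, 0, -1.65, -0.7, 0, 0, 0, 0.5, 0, -1.75, -0.5, 0, 0, 0, 0.5, 0, -1.75, -0.3, 0, 0, 0, 0.5, 0, -1.8, -0.05, 0, 0, 0, 0.5, 0, -1.8, 0.15, 0, 0, 0, 0.5, 0, 0, 0, 0, 0, 0],
)

```text
clock: 10.05
tool_pos: [0.4942, -0.283, 0.1996]
orientation: [-179.9, -0.1, 14.6]
force: [1.6, 1.1, 4.7]
opening: 0.0089
gripper_force: 30.0
```

Call:
move_arm(
  moves=[0.5, 0, -1.75, 0.35, 0, 0, 0, 0.5, 0, -1.7, 0.55, 0, 0, 0, 0.5, 0, -1.65, 0.75, 0, 0, 0, 0.5, 0, 0, 0, 0, 0, 0],
)

```text
clock: 10.45
tool_pos: [0.4816, -0.2339, 0.1817]
orientation: [-179.9, -0.0, 14.6]
force: [3.9, 0.4, -2.3]
opening: 0.0085
gripper_force: 30.0
```

Call:
move_arm(
  moves=[2.4, 0, 0, 0, 0, 0, 0, 2.4, 0, 0, -0.5, 0, 0, 0, 2.4, 0, 0, -2, 0, 0, 0, 2.4, 0, 0, -4, 0, 0, 0, 5, 0, 0, -4, 0, 0, 0, 5, 0, 0, 0, 0, 0, 0, 5, 0, 0, 0, 0, 0, 0, 5, 0, 0, 0, 0, 0, 0],
)

```text
clock: 11.25
tool_pos: [0.4808, -0.2363, 0.287]
orientation: [-179.9, 0.1, 14.5]
force: [-0.6, 0.6, 0.1]
opening: 0.048
gripper_force: 0.0
```

Call:
move_arm(
  moves=[5, 0, 0, 0, 0, 0, 0, 5, 0, 0, 0, 0, 0, 0, 5, 0, 0, 0, 0, 0, 0, 5, 0, 0, 0, 0, 0, 0, 5, 0, 0, 0, 0, 0, 0, 5, 0, 0, 0, 0, 0, 0, 5, 0, 0, 0, 0, 0, 0, 5, 0, 0, 0, 0, 0, 0],
)

```text
clock: 12.05
tool_pos: [0.4817, -0.2365, 0.2881]
orientation: [180.0, -0.0, 14.5]
force: [-0.0, 0.8, 0.1]
opening: 0.0497
gripper_force: 0.0
```

Run:
```python
from g import *; from h import *
np.set_printoptions(precision=4,suppress=True)
st(); p,d,m=snap('side'); cv2.imwrite('pics/s5.png',cv2.resize(p[90:230,220:440],(770,490),interpolation=cv2.INTER_CUBIC)[:,:,::-1])
p,d,m=snap('wrist')
snap('wrist','w5.png')
```

```text
12.05 [ 0.4817 -0.2365  0.2881] [180.    -0.    14.51] J [ -5.2   5.6 -11.9   0.  -72.5 109.7] F [-0.   0.8  0.1] op 0.0497 0.0
```

View pics/w5.png

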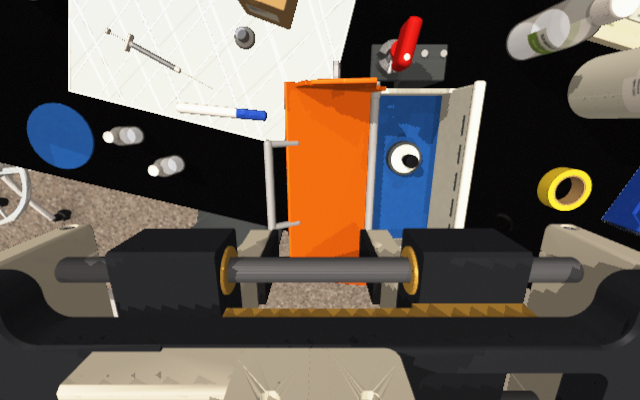

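Door is down; sensor puck at (404,158) with its black grip, bottles near (125,135) and (165,166). I'll measure them.

```bash
cat > s.py <<'E'
from g import *; from h import *
np.set_printoptions(precision=4,suppress=True)
a=np.radians(YAW); R2=np.array([[np.cos(a),np.sin(a)],[-np.sin(a),np.cos(a)]])
def loc(P): return np.concatenate([(P[...,:2]-C0[:2])@R2.T,P[...,2:]],-1)
for n in ['wrist','top']:
    p,d,m=snap(n); P=cloud(m,d); L=loc(P); H,S,V=cv2.split(cv2.cvtColor(p,cv2.COLOR_RGB2HSV))
    ok=np.isfinite(L[...,0])
    o=ok&(H>5)&(H<22)&(S>150)&(L[...,0]<-.015)&(L[...,0]>-.13)&(abs(L[...,1])<.08)&(L[...,2]>.04)&(L[...,2]<.15); q=L[o]
    if len(q)>50: f=np.polyfit(q[:,0],q[:,2],1); print(n,'door slope deg',np.degrees(np.arctan(-f[0])),'z at x0',f[1])
    o=ok&(L[...,0]<-.11)&(L[...,0]>-.16)&(abs(L[...,1])<.03)&(L[...,2]>.1); 
    if o.sum(): print('bar',np.median(L[o],0),np.percentile(L[o][:,2],98),o.sum())
    ins=ok&(L[...,0]>.005)&(L[...,0]<.095)&(abs(L[...,1])<.1)
    w=ins&(S<60)&(V>120)&(L[...,2]<.045)&(L[...,2]>.025); q=L[w]; print(n,'white top',len(q),(q.min(0)+q.max(0))/2 if len(q) else '',np.median(q,0))
    g=ins&(V<70)&(L[...,2]>.05)&(L[...,2]<.09); q=L[g]; 
    if len(q): v,u=np.where(g); t=q[q[:,2]>np.percentile(q[:,2],90)-.004]; print(n,'grip',len(q),u.mean(),v.mean(),np.percentile(q[:,2],95),(t.min(0)+t.max(0))/2, 'world',P[g][:,:2].mean(0))
    # bottles & mat
    reg=ok&(P[...,0]>.38)&(P[...,0]<.52)&(P[...,1]>-.08)&(P[...,1]<.1)&(P[...,2]>.025)
    k,l,s,c=cv2.connectedComponentsWithStats(reg.astype(np.uint8))
    for i in range(1,k):
        if s[i,4]>15:
            q=P[l==i]; zt=np.percentile(q[:,2],97); t=q[q[:,2]>zt-.006]; print(n,'bottle',s[i,4],c[i],'ztop',zt,t.mean(0))
    b=ok&(H>100)&(H<120)&(S>120)&(V>60)&(P[...,1]>.05)&(P[...,1]<.25)&(P[...,0]<.52)&(P[...,0]>.35)&(abs(P[...,2])<.02)
    q=P[b]; print(n,'mat',len(q),(np.percentile(q,1,0)+np.percentile(q,99,0))/2 if len(q) else '')
E
python3 s.py
```

```text
wrist door slope deg 29.89633455516846 z at x0 0.04939846198679371
bar [-0.1298  0.0256  0.3859] 0.39790238677151735 19054
wrist white top 490 [0.0503 0.0219 0.036 ] [0.0451 0.0273 0.0353]
wrist grip 157 410.0891719745223 160.76433121019107 0.06923906038813353 [0.0495 0.0225 0.0675] world [ 0.5345 -0.3502]
wrist bottle 476 [119.4307 136.2626] ztop 0.060475060857411056 [0.4626 0.049  0.059 ]
wrist bottle 469 [163.194  167.5736] ztop 0.06645363938202342 [ 0.4341 -0.0166  0.0651]
wrist mat 3435 [0.4317 0.1607 0.0037]
top door slope deg 29.803239475324094 z at x0 0.05016065816406895
bar [-0.1329 -0.0038  0.7013] 0.7220204876140484 1992
top white top 0  [nan nan nan]
top bottle 7434 [262.5938 235.3149] ztop 0.7430587407162835 [ 0.3902 -0.0342  0.7412]
top mat 1006 [0.43   0.1657 0.0046]
  return _methods._mean(a, axis=axis, dtype=dtype,
  ret = um.true_divide(
```

Door slope is 29.9°, so it is fully open. The sensor grip is at chamber (0.050, 0.022), top at z 0.069. Bottles are 60 and 66 mm tall (b and c).

Run:
```python
from g import *
s=[.5345,-.3502]; print(ch(.05,.0223,0))
go([([*s,.21],[180,0,14.5]),([*s,.14],[180,0,14.5])],4)
go([([*s,.062],[180,0,14.5])],4,p=[*s,.14])
```

```text
[ 0.53410869 -0.35262391  0.        ]
4, 0.56, 3.08, 1.95, 0, 0, 0, 4, 0.57, 3.08, 1.95, 0, 0, 0, 4, 0.56, 3.09, 1.95, 0, 0, 0, 4, 0.57, 3.08, 1.96, 0, 0, 0, 4, 0, 0, 3.5, 0, 0, 0, 4, 0, 0, 3.5, 0, 0, 0
4, 0, 0, 3.9, 0, 0, 0, 4, 0, 0, 3.9, 0, 0, 0
```

Call:
move_arm(
  moves=[4, 0.55, 3.1, 1.95, 0, 0, 0, 4, 0.55, 3.1, 1.95, 0, 0, 0, 4, 0.55, 3.1, 1.95, 0, 0, 0, 4, 0.55, 3.15, 1.95, 0, 0, 0, 4, 0, 0, 2.5, 0, 0, 0, 4, 0, 0, 2.5, 0, 0, 0, 4, 0, 0, 0, 0, 0, 0, 4, 0, 0, 0, 0, 0, 0],
)

```text
clock: 13.1
tool_pos: [0.5343, -0.3517, 0.1603]
orientation: [180.0, 0.1, 14.5]
force: [0.2, -0.0, -0.3]
opening: 0.04
gripper_force: 0.0
```

```bash
sed 's/\[.wrist.,.top.\]/["wrist"]/; s/p,d,m=snap(n);/p,d,m=snap(n,"w6.png");/' s.py > s1.py; python3 s1.py | grep -E 'grip|white'; python3 -c "
from g import *; st()"
```

```text
wrist white top 921 [0.0505 0.022  0.0349] [0.0506 0.0274 0.0352]
wrist grip 299 319.6488294314381 202.55183946488293 0.06917739552167584 [0.05   0.0226 0.0677] world [ 0.5361 -0.3523]
13.15 [ 0.5349 -0.3518  0.1614] [ 1.7993e+02 -5.0000e-02  1.4540e+01] J [-15.9  20.3  -9.7   0.  -59.9 120.4] F [0.3 0.4 1. ] op 0.0397 0.0
```

View pics/w6.png

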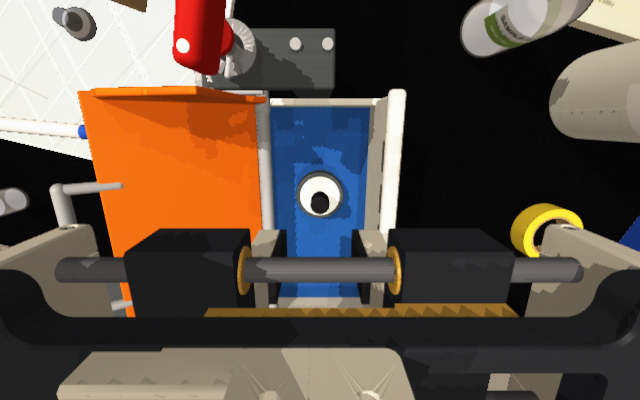

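The grip is at column 320, on the jaw centre line (sensor at (319,195)). Descend and grip.

Call:
move_arm(
  moves=[4, 0, 0, 3, 0, 0, 0, 4, 0, 0, 3, 0, 0, 0, 4, 0, 0, 2, 0, 0, 0, 4, 0, 0, 1.9, 0, 0, 0, 4, 0, 0, 0, 0, 0, 0, 1, 0, 0, 0, 0, 0, 0, 1, 0, 0, 0, 0, 0, 0, 1, 0, 0, 0, 0, 0, 0],
)

```text
clock: 13.95
tool_pos: [0.5349, -0.3517, 0.0626]
orientation: [179.9, -0.1, 14.5]
force: [-0.2, 0.4, -0.4]
opening: 0.0216
gripper_force: 0.0
```

Call:
move_arm(
  moves=[1, 0, 0, 0, 0, 0, 0, 1, 0, 0, 0, 0, 0, 0, 1, 0, 0, 0, 0, 0, 0, 1, 0, 0, 0, 0, 0, 0],
)

```text
clock: 14.35
tool_pos: [0.5349, -0.3519, 0.0621]
orientation: [179.9, -0.1, 14.5]
force: [-0.7, -0.2, 5.6]
opening: 0.017
gripper_force: 30.0
```

Run:
```python
from g import *; from h import *
p,d,m=snap('top'); P=cloud(m,d); 
for x0 in np.arange(.3,.62,.04):
    print(round(x0,2),[ '%.2f'%(np.nanmax(P[...,2][k]) if k.any() else np.nan) for y0 in np.arange(.04,.36,.04) for k in [(abs(P[...,0]-x0)<.02)&(abs(P[...,1]-y0)<.02)]])
go([([.5349,-.3519,.22],[180,0,14.5]),([.4305,.161,.22],[180,0,14.5]),([.4305,.161,.07],[180,0,14.5])],1)
```

```text
0.3 ['0.80', '0.80', '0.80', '-0.72', '-0.74', '-0.74', '-0.73', '-0.73']
0.34 ['0.79', '0.80', '-0.01', '-0.00', '-0.01', '-0.74', '-0.73', '-0.00']
0.38 ['0.01', '0.01', '0.01', '0.01', '0.01', '0.01', '0.02', '0.02']
0.42 ['0.01', '0.01', '0.01', '0.01', '0.01', '0.01', '0.02', '0.02']
0.46 ['0.06', '0.04', '0.01', '0.01', '0.01', '0.01', '0.02', '0.02']
0.5 ['0.02', '0.02', '0.02', '0.02', '0.01', '0.01', '0.43', '0.43']
0.54 ['0.02', '0.02', '0.02', '0.02', '0.01', '0.01', '0.43', '0.43']
0.58 ['0.03', '0.02', '0.02', '0.02', '0.01', '0.01', '0.43', '0.43']
1, 0, 0, -3.95, 0, 0, 0, 1, 0.01, 0.01, -3.95, 0, 0, 0, 1, 0, 0, -3.94, 0.001, -0.001, 0, 1, 0, 0.01, -3.95, 0, 0, 0.001, 1, 0.23, -4.36, 0, 0, 0, 0, 1, 0.23, -4.36, 0, 0, 0, 0, 1, 0.23, -4.36, 0, 0, 0, 0, 1, 0.22, -4.36, 0, 0, 0, 0
1, 0.23, -4.35, 0, 0, 0, 0, 1, 0.22, -4.36, 0, 0, 0, 0, 1, 0.23, -4.35, 0, 0, 0, 0, 1, 0.22, -4.36, 0, 0, 0, 0, 1, 0.23, -4.35, 0, 0, 0, 0, 1, 0.22, -4.36, 0, 0, 0, 0, 1, 0.23, -4.35, 0, 0, 0, 0, 1, 0.22, -4.36, -0.01, 0, 0, 0
1, 0, 0, 3.75, 0, 0, 0, 1, 0, 0, 3.75, 0, 0, 0, 1, 0, 0, 3.75, 0, 0, 0, 1, 0, 0, 3.75, 0, 0, 0
```

Call:
move_arm(
  moves=[1, 0, 0, -2, 0, 0, 0, 1, 0, 0, -3.5, 0, 0, 0, 1, 0, 0, -3.5, 0, 0, 0, 1, 0, 0, -3.5, 0, 0, 0, 1, 0, 0, -3.5, 0, 0, 0, 1, 0.2, -2.6, 0, 0, 0, 0, 1, 0.25, -4.4, 0, 0, 0, 0, 1, 0.25, -4.4, 0, 0, 0, 0],
)

```text
clock: 15.2
tool_pos: [0.5115, -0.2384, 0.2204]
orientation: [-179.9, 0.0, 14.4]
force: [1.4, 1.0, -1.1]
opening: 0.017
gripper_force: 30.0
```

Call:
move_arm(
  moves=[1, 0.2, -4.4, 0, 0, 0, 0, 1, 0.25, -4.4, 0, 0, 0, 0, 1, 0.2, -4.4, 0, 0, 0, 0, 1, 0.25, -4.4, 0, 0, 0, 0, 1, 0.2, -4.4, 0, 0, 0, 0, 1, 0.25, -4.4, 0, 0, 0, 0, 1, 0.2, -4.4, 0, 0, 0, 0, 1, 0, 0, 0, 0, 0, 0],
)

```text
clock: 16.0
tool_pos: [0.4493, 0.0666, 0.2211]
orientation: [-179.9, -0.0, 14.8]
force: [0.3, -0.6, -0.8]
opening: 0.0164
gripper_force: 30.0
```

Run:
```python
from g import *
st(); go([([.4305,.161,.12],[180,0,14.5]),([.4305,.161,.062],[180,0,14.5])],1)
```

```text
16.0 [0.4493 0.0666 0.2211] [-1.7994e+02 -3.0000e-02  1.4780e+01] J [ 33.4  -0.2 -27.   -0.1 -63.1  71.4] F [ 0.3 -0.6 -0.8] op 0.0164 29.995693266391754
1, 0.15, -2.4, 2.53, 0, 0, 0.001, 1, 0.14, -2.4, 2.53, 0, 0, 0.001, 1, 0.14, -2.4, 2.53, -0.001, 0, 0.001, 1, 0.15, -2.4, 2.53, 0, 0, 0.002, 1, 0, 0, 2.9, 0, 0, 0, 1, 0, 0, 2.9, 0, 0, 0
```

Call:
move_arm(
  moves=[1, 0.15, -2.4, 2.5, 0, 0, 0, 1, 0.15, -2.4, 2.5, 0, 0, 0, 1, 0.15, -2.4, 2.5, 0, 0, 0, 1, 0.15, -2.4, 2.5, 0, 0, 0, 1, 0, 0, 3, 0, 0, 0, 1, 0, 0, 2.5, 0, 0, 0, 1, 0, 0, 0, 0, 0, 0, 1, 0, 0, 0, 0, 0, 0],
)

```text
clock: 16.8
tool_pos: [0.4321, 0.1567, 0.0662]
orientation: [179.9, 0.1, 14.5]
force: [-0.3, -0.3, -0.4]
opening: 0.0166
gripper_force: 30.0
```

Run:
```python
from g import *; from h import *
np.set_printoptions(precision=4,suppress=True)
st(); p,d,m=snap('wrist','w7.png'); P=cloud(m,d)
H,S,V=cv2.split(cv2.cvtColor(p,cv2.COLOR_RGB2HSV))
w=(S<60)&(V>120)&(np.hypot(P[...,0]-.43,P[...,1]-.16)<.06)&(P[...,2]<.06); q=P[w]; print(len(q),np.median(q,0),q.min(0),q.max(0))
```

```text
16.8 [0.4321 0.1567 0.0662] [179.95   0.07  14.5 ] J [ 44.6  11.2 -38.3   0.  -40.6  59.9] F [-0.3 -0.3 -0.4] op 0.0166 29.99490737915039
1191 [0.441  0.1594 0.0393] [0.4258 0.1369 0.0365] [0.4518 0.1768 0.0593]
```

Call:
move_arm(
  moves=[1, 0, -0.3, 0.8, 0, 0, 0, 1, 0, 0, 0.5, 0, 0, 0, 1, 0, 0, 0.3, 0, 0, 0, 1, 0, 0, 0.1, 0, 0, 0, 1, 0, 0, 0, 0, 0, 0],
)

```text
clock: 17.35
tool_pos: [0.4313, 0.16, 0.049]
orientation: [180.0, 0.0, 14.5]
force: [0.3, -0.5, -1.5]
opening: 0.0169
gripper_force: 30.0
```

Call:
move_arm(
  moves=[1, 0, 0, 0.1, 0, 0, 0, 1, 0, 0, 0, 0, 0, 0, 3, 0, 0, 0, 0, 0, 0, 4, 0, 0, 0, 0, 0, 0, 4, 0, 0, -1.5, 0, 0, 0, 4, 0, 0, -4, 0, 0, 0, 4, 0, 0, -4.5, 0, 0, 0, 4, 0, 0, -4.5, 0, 0, 0],
)

```text
clock: 18.15
tool_pos: [0.431, 0.1597, 0.1947]
orientation: [180.0, 0.0, 14.5]
force: [0.8, 1.2, 0.3]
opening: 0.04
gripper_force: 0.0
```

Run:
```python
from g import *; from h import *
np.set_printoptions(precision=4,suppress=True)
st(); p,d,m=snap('wrist','w8.png'); P=cloud(m,d)
H,S,V=cv2.split(cv2.cvtColor(p,cv2.COLOR_RGB2HSV))
w=(S<60)&(V>120)&(np.hypot(P[...,0]-.43,P[...,1]-.16)<.05)&(P[...,2]<.04); q=P[w]; print(len(q),np.median(q,0),(q.min(0)+q.max(0))/2)
b=(P[...,0]>.38)&(P[...,0]<.52)&(P[...,1]>-.08)&(P[...,1]<.1)&(P[...,2]>.025)
k,l,s,c=cv2.connectedComponentsWithStats(b.astype(np.uint8))
for i in range(1,k):
    if s[i,4]>15:
        q=P[l==i]; zt=np.percentile(q[:,2],97); t=q[q[:,2]>zt-.006]; print('bottle',s[i,4],c[i],'ztop',zt,(t.min(0)+t.max(0))/2)
# bottle c via yaw YAW-aligned
```

```text
18.15 [0.431  0.1597 0.1947] [179.98   0.03  14.51] J [ 45.    1.8 -28.8   0.  -59.5  59.5] F [0.8 1.2 0.3] op 0.04 0.0
712 [0.4352 0.1616 0.0212] [0.4304 0.1593 0.0277]
bottle 553 [417.1971 185.0036] ztop 0.06040412097533449 [0.4626 0.051  0.058 ]
bottle 541 [461.3919 219.6322] ztop 0.06572298130050555 [ 0.4376 -0.0141  0.0641]
bottle 6546 [576.4829 270.1632] ztop 0.28323984358373133 [0.4868 0.093  0.2839]
bottle 4064 [576.7958 383.6363] ztop 0.2961672451428161 [0.4652 0.0946 0.2936]
```

View pics/w8.png

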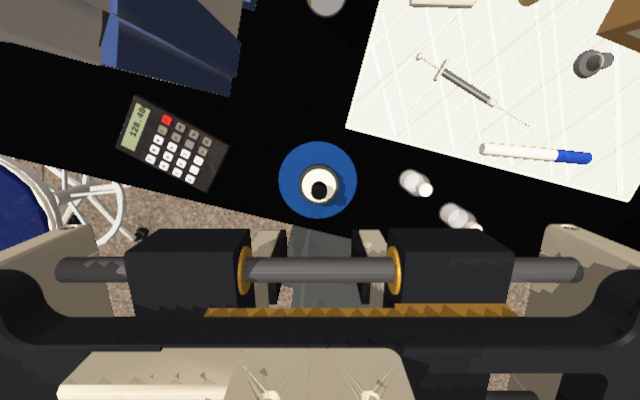

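Puck stands on the mat, near its centre ((318,183) inside the blue disc). Next bottle b, with the tool turned to −75.5°.

Run:
```python
from g import *
go([([.4615,.05,.16],[180,0,YAW])],6)
```

```text
6, -0.02, 1.05, 0.38, -0.001, -0.001, 0.143, 6, 0.13, 1.04, 0.38, -0.001, -0.001, 0.143, 6, 0.27, 1.01, 0.39, -0.001, 0, 0.143, 6, 0.42, 0.96, 0.39, -0.001, -0.001, 0.143, 6, 0.55, 0.89, 0.39, -0.001, -0.001, 0.143, 6, 0.67, 0.8, 0.39, -0.001, 0, 0.143, 6, 0.77, 0.7, 0.39, -0.001, -0.001, 0.143, 6, 0.87, 0.58, 0.39, -0.001, 0, 0.143
6, 0.94, 0.45, 0.38, 0, -0.001, 0.143, 6, 0.99, 0.31, 0.39, -0.001, 0, 0.143, 6, 1.03, 0.16, 0.38, 0, -0.001, 0.143
```

Call:
move_arm(
  moves=[6, 0, 1.05, 0.4, 0, 0, 0.143, 6, 0.15, 1.05, 0.4, 0, 0, 0.143, 6, 0.25, 1, 0.4, 0, 0, 0.143, 6, 0.4, 0.95, 0.4, 0, 0, 0.143, 6, 0.55, 0.9, 0.4, 0, 0, 0.143, 6, 0.65, 0.8, 0.4, 0, 0, 0.143, 6, 0.75, 0.7, 0.4, 0, 0, 0.143, 6, 0.85, 0.6, 0.4, 0, 0, 0.143],
)

```text
clock: 19.0
tool_pos: [0.4501, 0.0786, 0.161]
orientation: [-180.0, -0.0, -51.4]
force: [0.7, 0.4, 0.8]
opening: 0.06
gripper_force: 0.0
```

Call:
move_arm(
  moves=[6, 0.95, 0.45, 0.4, 0, 0, 0.143, 6, 1, 0.3, 0.4, 0, 0, 0.143, 6, 1.05, 0.15, 0, 0, 0, 0.143, 6, 0, 0, 0, 0, 0, 0, 6, 0, 0, 0, 0, 0, 0],
)

```text
clock: 19.5
tool_pos: [0.4577, 0.0483, 0.1531]
orientation: [-180.0, 0.0, -75.4]
force: [-0.2, 0.2, -0.3]
opening: 0.06
gripper_force: 0.0
```

```bash
cat > bt.py <<'E'
from g import *; from h import *
import sys
np.set_printoptions(precision=4,suppress=True)
st(); p,d,m=snap('wrist','w9.png'); P=cloud(m,d)
H,S,V=cv2.split(cv2.cvtColor(p,cv2.COLOR_RGB2HSV))
b=(P[...,0]>.38)&(P[...,0]<.52)&(P[...,1]>-.08)&(P[...,1]<.1)&(P[...,2]>.025)&(P[...,2]<.09)
k,l,s,c=cv2.connectedComponentsWithStats(b.astype(np.uint8))
for i in range(1,k):
    if s[i,4]>15:
        q=P[l==i]; zt=np.percentile(q[:,2],97); t=q[q[:,2]>zt-.006]; mm=l==i; w=mm&(P[...,2]>zt-.005); v,u=np.where(w); print('bottle',s[i,4],c[i],'ztop',zt,(t.min(0)+t.max(0))/2,'ray',plane(m,(u.min()+u.max())/2,(v.min()+v.max())/2,zt),'med xy all',(q.min(0)+q.max(0))/2)
E
python3 bt.py
```

```text
19.5 [0.4577 0.0483 0.1531] [-179.99    0.    -75.44] J [ 30.7   4.3 -32.1  -0.  -53.5 -16.1] F [-0.2  0.2 -0.3] op 0.06 0.0
bottle 748 [360.143  140.4599] ztop 0.06663313608565642 [ 0.4345 -0.015   0.0643] ray [ 0.4347 -0.0151  0.0666] med xy all [ 0.4346 -0.0151  0.0466]
bottle 615 [313.9496 197.2114] ztop 0.060579986194335474 [0.4629 0.0506 0.0583] ray [0.4631 0.0497 0.0606] med xy all [0.4631 0.0488 0.0434]
```

View pics/w9.png

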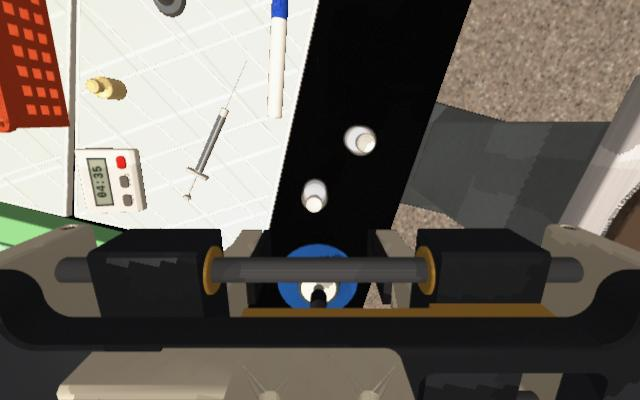

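Bottle b at (314,197) → (0.463, 0.050), c at (360,140) → (0.4346,−0.015).

Call:
move_arm(
  moves=[5, 0, -0.5, 4, 0, 0, 0, 5, 0, 0, 4, 0, 0, 0, 5, 0, 0, 3, 0, 0, 0, 5, 0, 0, 1.5, 0, 0, 0, 5, 0, 0, 1, 0, 0, 0, 2, 0, 0, 0, 0, 0, 0, 2, 0, 0, 0, 0, 0, 0, 2, 0, 0, 0, 0, 0, 0],
)

```text
clock: 20.35
tool_pos: [0.4633, 0.0501, 0.0191]
orientation: [-179.9, 0.0, -75.6]
force: [0.2, -0.3, -0.0]
opening: 0.0315
gripper_force: 0.0
```

Call:
move_arm(
  moves=[2, 0, 0, 0, 0, 0, 0, 2, 0, 0, 0, 0, 0, 0, 2, 0, 0, 0, 0, 0, 0],
)

```text
clock: 20.65
tool_pos: [0.4632, 0.05, 0.019]
orientation: [-179.9, 0.0, -75.6]
force: [-1.3, -0.0, 6.6]
opening: 0.0267
gripper_force: 30.0
```

Run:
```python
from g import *
st(); p=ctrl.get_obs()['tool_pos']; E=[180,0,YAW]
t=ch(.052,-.062,.18); print(t)
go([([*p[:2],.18],E),(t,E)],2)
```

```text
20.65 [0.4632 0.05   0.019 ] [-1.7989e+02  2.0000e-02 -7.5590e+01] J [ 30.5  16.3 -40.3   0.  -33.3 -16.1] F [-1.3 -0.   6.6] op 0.0267 30.0018310546875
[ 0.45299461 -0.37566724  0.18      ]
2, 0, -0.01, -4.02, 0, 0, 0, 2, 0, -0.01, -4.03, -0.001, 0, -0.001, 2, 0, 0, -4.02, 0, 0, 0, 2, -0.01, 0, -4.03, -0.001, 0, -0.001, 2, 4.1, 1.17, 0, 0, 0, 0, 2, 4.09, 1.16, 0, 0, 0, 0, 2, 4.1, 1.17, 0, 0, 0, 0, 2, 4.09, 1.16, 0, 0, 0, 0
2, 4.1, 1.17, 0, 0, 0, 0, 2, 4.09, 1.16, 0, 0, 0, 0, 2, 4.1, 1.17, 0, 0, 0, 0, 2, 4.09, 1.16, 0, 0, 0, 0, 2, 4.1, 1.17, -0.01, 0, 0, 0, 2, 4.09, 1.16, 0, 0, 0, 0
```

Call:
move_arm(
  moves=[2, 0, 0, -4, 0, 0, 0, 2, 0, 0, -4, 0, 0, 0, 2, 0, 0, -4, 0, 0, 0, 2, 0, 0, -4.2, 0, 0, 0, 2, 4.1, 1.15, 0, 0, 0, 0, 2, 4.1, 1.15, 0, 0, 0, 0, 2, 4.1, 1.15, 0, 0, 0, 0, 2, 4.1, 1.15, 0, 0, 0, 0],
)

```text
clock: 21.45
tool_pos: [0.4583, -0.1221, 0.1807]
orientation: [-179.9, -0.0, -75.6]
force: [1.6, -0.7, -0.7]
opening: 0.0268
gripper_force: 30.0
```

Call:
move_arm(
  moves=[2, 4.1, 1.2, 0, 0, 0, 0, 2, 4.1, 1.2, 0, 0, 0, 0, 2, 4.1, 1.2, 0, 0, 0, 0, 2, 4.1, 1.2, 0, 0, 0, 0, 2, 4.1, 1.2, 0, 0, 0, 0, 2, 4.1, 1.2, 0, 0, 0, 0, 2, 0, 0, 0, 0, 0, 0, 2, 0, 0, 0, 0, 0, 0],
)

```text
clock: 22.25
tool_pos: [0.4492, -0.3777, 0.1796]
orientation: [180.0, 0.0, -75.8]
force: [0.3, -0.3, 0.0]
opening: 0.0264
gripper_force: 30.0
```

Run:
```python
from g import *
from h import *
st(); E=[180,0,YAW]
go([(ch(.052,-.062,.10),E)],2); go([(ch(.052,-.062,.04),E)],2,p=ch(.052,-.062,.10),r=rot(E),step=.02)
p,d,m=snap('wrist','w10.png')
```

```text
22.25 [ 0.4492 -0.3777  0.1796] [ 1.7997e+02  4.0000e-02 -7.5770e+01] J [-21.   14.7 -15.1  -0.  -60.2  35.2] F [ 0.3 -0.3  0. ] op 0.0264 29.998896718025208
2, -0.05, -0.21, 3.98, 0, 0, -0.002, 2, -0.05, -0.21, 3.98, 0.001, 0.001, -0.003
2, 0, 0, 2, 0, 0, 0, 2, 0, 0, 2, 0, 0, 0, 2, 0, 0, 2, 0, 0, 0
```

View pics/w10.png

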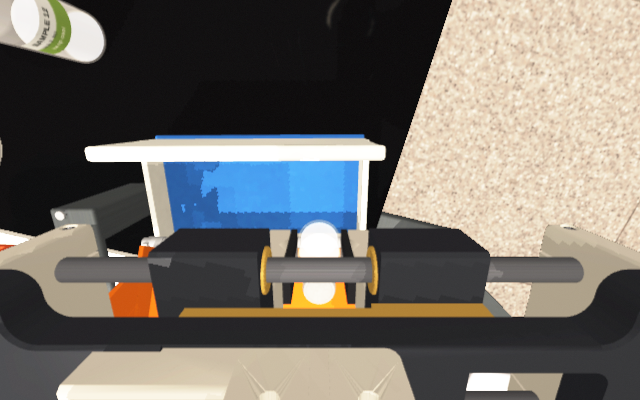

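The held bottle (319,290) is lined up over the chamber, with the right wall at column 365 and the rear wall at row 152. I'll check the wall positions by depth.

Run:
```python
from g import *; from h import *
np.set_printoptions(precision=4,suppress=True)
a=np.radians(YAW); R2=np.array([[np.cos(a),np.sin(a)],[-np.sin(a),np.cos(a)]])
p,d,m=snap('wrist'); P=cloud(m,d); L=np.concatenate([(P[...,:2]-C0[:2])@R2.T,P[...,2:]],-1)
k=(abs(L[...,2]-.113)<.004)&(abs(L[...,1])<.1)&(L[...,0]>.08)&(L[...,0]<.14); print('rear top x',np.percentile(L[k][:,0],[2,50,98]),k.sum())
k=(abs(L[...,2]-.047)<.004)&(abs(abs(L[...,1])-.115)<.02)&(L[...,0]>.05)&(L[...,0]<.1)
for s in [1,-1]: q=L[k&(L[...,1]*s>0)]; print('side',s,len(q),np.percentile(q[:,1],[2,50,98]) if len(q) else '')
k=(abs(L[...,2]-.018)<.006)&(abs(L[...,1])<.12)&(L[...,0]>.05)&(L[...,0]<.11); print('floor z,y,x',np.median(L[k][:,2]),np.percentile(L[k][:,1],[1,99]),np.percentile(L[k][:,0],[1,99]))
```

```text
rear top x [0.0962 0.1025 0.1079] 3962
side 1 348 [0.11   0.1126 0.1317]
side -1 228 [-0.116  -0.1128 -0.1102]
floor z,y,x 0.018394459362703758 [-0.1093  0.1107] [0.0507 0.1098]
```

Call:
move_arm(
  moves=[2, -0.1, -0.4, 4, 0, 0, 0, 2, 0, 0, 4, 0, 0, 0, 2, 0, 0, 3, 0, 0, 0, 2, 0, 0, 2, 0, 0, 0, 2, 0, 0, 0.8, 0, 0, 0, 2, 0, 0, 0, 0, 0, 0, 2, 0, 0, 0, 0, 0, 0],
)

```text
clock: 23.05
tool_pos: [0.4547, -0.3748, 0.0433]
orientation: [-179.9, -0.1, -75.6]
force: [-0.6, -0.2, -0.1]
opening: 0.0263
gripper_force: 30.0
```

Call:
move_arm(
  moves=[2, 0, 0, 0.3, 0, 0, 0, 2, 0, 0, 0.25, 0, 0, 0, 2, 0, 0, 0, 0, 0, 0, 2, 0, 0, 0, 0, 0, 0],
)

```text
clock: 23.45
tool_pos: [0.4541, -0.3751, 0.0371]
orientation: [-179.9, -0.0, -75.6]
force: [0.9, 1.2, 2.8]
opening: 0.0264
gripper_force: 30.0
```

Contact on the floor. Release to 36 mm and go up.

Call:
move_arm(
  moves=[3.4, 0, 0, 0, 0, 0, 0, 3.4, 0, 0, 0, 0, 0, 0, 3.4, 0, 0, -1, 0, 0, 0, 3.4, 0, 0, -4, 0, 0, 0, 3.4, 0, 0, -4, 0, 0, 0, 3.4, 0, 0, -4, 0, 0, 0, 3.4, 0, 0, -3, 0, 0, 0, 3.4, 0, 0, 0, 0, 0, 0],
)

```text
clock: 24.25
tool_pos: [0.4558, -0.3763, 0.2026]
orientation: [-179.6, -0.4, -75.6]
force: [0.8, -1.2, -0.8]
opening: 0.0339
gripper_force: 0.0
```

```bash
cat > ins.py <<'E'
from g import *; from h import *
np.set_printoptions(precision=4,suppress=True)
a=np.radians(YAW); R2=np.array([[np.cos(a),np.sin(a)],[-np.sin(a),np.cos(a)]])
def inside(fn=None):
    p,d,m=snap('wrist',fn); P=cloud(m,d); L=np.concatenate([(P[...,:2]-C0[:2])@R2.T,P[...,2:]],-1)
    k=(L[...,2]>.03)&(L[...,2]<.1)&(abs(L[...,1])<.1)&(L[...,0]>.015)&(L[...,0]<.092)
    n,l,s,c=cv2.connectedComponentsWithStats(k.astype(np.uint8))
    for i in range(1,n):
        if s[i,4]>40:
            q=L[l==i]; zt=np.percentile(q[:,2],97); t=q[q[:,2]>zt-.006]; print('in',s[i,4],c[i],'ztop',zt,(t.min(0)+t.max(0))/2,'all',q.min(0),q.max(0))
if __name__=='__main__':
    st(); inside()
    E=[180,0,YAW]; go([([.4348,-.0152,.18],E)],5)
E
python3 ins.py
```

```text
24.25 [ 0.4558 -0.3763  0.2026] [-179.63   -0.36  -75.58] J [-20.6  13.7 -13.3   0.1 -62.4  34.9] F [ 0.8 -1.2 -0.8] op 0.0339 0.0
in 529 [320.552  190.6333] ztop 0.07857219011234734 [ 0.051  -0.0598  0.0764] all [ 0.0394 -0.0726  0.03  ] [ 0.0643 -0.0469  0.0797]
5, -3.93, -0.78, 0.21, 0, 0, 0, 5, -3.93, -0.78, 0.21, -0.001, 0, 0, 5, -3.93, -0.78, 0.21, 0, 0, 0, 5, -3.94, -0.78, 0.21, -0.001, -0.001, 0, 5, -3.93, -0.78, 0.21, 0, 0, 0, 5, -3.94, -0.78, 0.21, -0.001, -0.001, 0, 5, -3.93, -0.78, 0.22, 0, 0, -0.001, 5, -3.93, -0.78, 0.22, -0.001, -0.001, 0
5, -3.94, -0.79, 0.22, 0, 0, -0.001
```

Call:
move_arm(
  moves=[5, -4, -0.8, 0, 0, 0, 0, 5, -4, -0.8, 0, 0, 0, 0, 5, -4, -0.8, 0, 0, 0, 0, 5, -4, -0.8, 0, 0, 0, 0, 5, -4, -0.8, 0.5, 0, 0, 0, 5, -4, -0.8, 0.5, 0, 0, 0, 5, -4, -0.8, 0.5, 0, 0, 0, 5, -4, -0.8, 0.5, 0, 0, 0],
)

```text
clock: 25.1
tool_pos: [0.4351, -0.0477, 0.1759]
orientation: [179.9, 0.0, -75.6]
force: [0.4, -0.6, 0.3]
opening: 0.0501
gripper_force: 0.0
```

Call:
move_arm(
  moves=[5, -3.4, -0.6, 0, 0, 0, 0, 5, 0, 0, 0, 0, 0, 0, 5, 0, 0, 0, 0, 0, 0],
)

```text
clock: 25.4
tool_pos: [0.433, -0.0141, 0.1761]
orientation: [179.9, -0.0, -75.5]
force: [0.8, 0.2, -0.5]
opening: 0.05
gripper_force: 0.0
```

```bash
python3 bt.py; python3 -c "
from g import *
go([([.4346,-.0152,.018],[180,0,YAW])],5)"
```

```text
25.4 [ 0.433  -0.0141  0.1761] [179.93  -0.   -75.49] J [ 24.4   0.1 -33.1  -0.  -56.8  -9.9] F [ 0.8  0.2 -0.5] op 0.05 0.0
bottle 584 [318.3955 190.0257] ztop 0.06659305337515874 [ 0.4342 -0.0156  0.064 ] ray [ 0.4344 -0.0164  0.0666] med xy all [ 0.4344 -0.0161  0.0464]
5, 0.02, -0.04, 3.95, 0, 0, 0, 5, 0.02, -0.04, 3.96, 0, 0, 0, 5, 0.02, -0.04, 3.95, 0.001, 0, -0.001, 5, 0.01, -0.03, 3.96, 0, 0, 0
```

Call:
move_arm(
  moves=[5, 0.2, -0.1, 4, 0, 0, 0, 5, 0, 0, 4, 0, 0, 0, 5, 0, 0, 4, 0, 0, 0, 5, 0, 0, 2.4, 0, 0, 0, 5, 0, 0, 1.2, 0, 0, 0, 2, 0, 0, 0, 0, 0, 0, 2, 0, 0, 0, 0, 0, 0, 2, 0, 0, 0, 0, 0, 0],
)

```text
clock: 26.25
tool_pos: [0.4357, -0.0166, 0.0214]
orientation: [-179.9, 0.0, -75.7]
force: [-0.3, -0.6, 0.7]
opening: 0.0314
gripper_force: 0.5
```

Call:
move_arm(
  moves=[2, 0, 0, 0, 0, 0, 0, 2, 0, 0, 0, 0, 0, 0, 2, 0, 0, 0, 0, 0, 0],
)

```text
clock: 26.55
tool_pos: [0.4356, -0.0163, 0.0214]
orientation: [-179.9, -0.0, -75.6]
force: [-0.7, -2.3, 7.6]
opening: 0.0277
gripper_force: 30.0
```

Run:
```python
from g import *
st(); p=ctrl.get_obs()['tool_pos']; E=[180,0,YAW]
t=ch(.052,.005,.185); print(t)
go([([*p[:2],.185],E),(t,E)],2)
```

```text
26.55 [ 0.4356 -0.0163  0.0214] [-179.91   -0.    -75.6 ] J [ 24.   13.7 -43.9   0.  -32.2  -9.6] F [-0.7 -2.3  7.6] op 0.0277 29.998811781406403
[ 0.5178605  -0.35889178  0.185     ]
2, 0, -0.01, -4.09, 0, 0, 0, 2, 0, 0, -4.09, -0.001, 0, -0.001, 2, 0, 0, -4.09, 0, 0, 0, 2, 0, -0.01, -4.09, -0.001, 0, -0.001, 2, 4.4, 0.08, 0, 0, 0, 0, 2, 4.4, 0.08, 0, 0, 0, 0, 2, 4.41, 0.08, 0, 0, 0, 0, 2, 4.4, 0.08, 0, 0, 0, 0
2, 4.41, 0.08, 0, 0, 0, 0, 2, 4.4, 0.08, 0, 0, 0, 0, 2, 4.41, 0.07, 0, 0, 0, 0, 2, 4.4, 0.08, 0, 0, 0, 0
```

Call:
move_arm(
  moves=[2, 0, 0, -4, 0, 0, 0, 2, 0, 0, -4, 0, 0, 0, 2, 0, 0, -4, 0, 0, 0, 2, 0, 0, -4.4, 0, 0, 0, 2, 4.4, 0.05, 0, 0, 0, 0, 2, 4.4, 0.05, 0, 0, 0, 0, 2, 4.4, 0.05, 0, 0, 0, 0, 2, 4.4, 0.05, 0, 0, 0, 0],
)

```text
clock: 27.35
tool_pos: [0.477, -0.1887, 0.1851]
orientation: [-179.9, -0.0, -75.6]
force: [1.3, 0.7, -0.6]
opening: 0.0274
gripper_force: 30.0
```

Call:
move_arm(
  moves=[2, 4.4, 0.1, 0, 0, 0, 0, 2, 4.4, 0.1, 0, 0, 0, 0, 2, 4.4, 0.1, 0, 0, 0, 0, 2, 4.4, 0.1, 0, 0, 0, 0, 2, 0, 0, 0, 0, 0, 0, 2, 0, 0, 0, 0, 0, 0],
)

```text
clock: 27.95
tool_pos: [0.5161, -0.3594, 0.1837]
orientation: [179.9, 0.1, -75.7]
force: [-0.3, -0.2, -1.6]
opening: 0.0275
gripper_force: 30.0
```

Run:
```python
from g import *
st(); go([(ch(.052,.005,.046),[180,0,YAW])],2)
```

```text
27.95 [ 0.5161 -0.3594  0.1837] [ 1.7994e+02  6.0000e-02 -7.5740e+01] J [-17.1  18.3  -9.4  -0.  -62.3  31.4] F [-0.3 -0.2 -1.6] op 0.0275 29.99885469675064
2, 0, -0.05, 3.44, 0, 0, -0.001, 2, 0, -0.05, 3.44, 0, 0, -0.001, 2, 0, -0.05, 3.44, 0, 0.001, -0.001, 2, 0, -0.05, 3.45, 0.001, 0, -0.001
```

Final TCP height should be about 0.0395.

Call:
move_arm(
  moves=[2, 0, -0.2, 4, 0, 0, 0, 2, 0, 0, 4, 0, 0, 0, 2, 0, 0, 3, 0, 0, 0, 2, 0, 0, 2, 0, 0, 0, 2, 0, 0, 0.8, 0, 0, 0, 2, 0, 0, 0, 0, 0, 0, 2, 0, 0, 0, 0, 0, 0],
)

```text
clock: 28.65
tool_pos: [0.5194, -0.3581, 0.0479]
orientation: [-179.9, -0.1, -75.6]
force: [0.2, -0.3, -0.1]
opening: 0.0277
gripper_force: 30.0
```

Call:
move_arm(
  moves=[2, 0, 0, 0.5, 0, 0, 0, 2, 0, 0, 0.3, 0, 0, 0, 2, 0, 0, 0.05, 0, 0, 0, 2, 0, 0, 0, 0, 0, 0],
)

```text
clock: 29.05
tool_pos: [0.5192, -0.3585, 0.0395]
orientation: [-179.9, -0.1, -75.6]
force: [-1.3, 3.2, 7.6]
opening: 0.028
gripper_force: 30.0
```

Call:
move_arm(
  moves=[3.5, 0, 0, 0, 0, 0, 0, 3.5, 0, 0, 0, 0, 0, 0, 3.5, 0, 0, -1, 0, 0, 0, 3.5, 0, 0, -4, 0, 0, 0, 3.5, 0, 0, -4, 0, 0, 0, 3.5, 0, 0, -4, 0, 0, 0, 3.5, 0, 0, -4, 0, 0, 0, 3.5, 0, 0, 0, 0, 0, 0],
)

```text
clock: 29.85
tool_pos: [0.5213, -0.36, 0.2157]
orientation: [-179.5, -0.4, -75.6]
force: [0.9, 0.1, -0.2]
opening: 0.0352
gripper_force: 0.0
```

Run:
```python
from ins import *
st(); inside()
E0=rot([180,0,14.5]); t=-30; Rt=(E0*R.from_rotvec([np.radians(t),0,0])); e=Rt.as_euler('xyz',degrees=True); print('tilt rpy',e,'z axis',Rt.apply([0,0,1]))
go([(ch(-.10,0,.28),[180,0,14.5])],4)
```

```text
29.85 [ 0.5213 -0.36    0.2157] [-179.53   -0.43  -75.57] J [-16.9  17.   -7.    0.1 -65.3  31.3] F [ 0.9  0.1 -0.2] op 0.0352 0.0
in 545 [321.1174 189.8844] ztop 0.0843845970764263 [0.0503 0.0074 0.0822] all [ 0.0391 -0.0064  0.0304] [0.064  0.021  0.0853]
in 543 [377.6888 188.9595] ztop 0.07857168570547221 [ 0.0511 -0.0596  0.0762] all [ 0.0394 -0.0717  0.0302] [ 0.0643 -0.0462  0.0793]
tilt rpy [150.    0.   14.5] z axis [ 0.1252 -0.4841 -0.866 ]
4, -1.39, 0.06, -0.62, 0, -0.001, -0.143, 4, -1.38, -0.13, -0.62, 0, -0.001, -0.143, 4, -1.35, -0.33, -0.62, 0, -0.001, -0.143, 4, -1.29, -0.52, -0.62, 0, -0.001, -0.143, 4, -1.2, -0.7, -0.61, 0, -0.001, -0.143, 4, -1.09, -0.86, -0.61, 0, -0.001, -0.143, 4, -0.96, -1.01, -0.61, 0, -0.001, -0.143, 4, -0.8, -1.13, -0.61, -0.001, 0, -0.143
4, -0.64, -1.24, -0.62, 0, -0.001, -0.143, 4, -0.45, -1.31, -0.62, -0.001, 0, -0.143, 4, -0.26, -1.36, -0.61, 0, -0.001, -0.143
```

Both bottles are upright inside at x≈0.051, tops at 0.084 and 0.078. Next turn the tool for the bar.

Call:
move_arm(
  moves=[4, -1.4, 0, -1, 0, 0, -0.143, 4, -1.4, -0.1, -0.8, 0, 0, -0.143, 4, -1.35, -0.3, -0.8, 0, 0, -0.143, 4, -1.3, -0.5, -0.8, 0, 0, -0.143, 4, -1.2, -0.7, -0.6, 0, 0, -0.143, 4, -1.1, -0.9, -0.6, 0, 0, -0.143, 4, -0.95, -1, -0.6, 0, 0, -0.143, 4, -0.8, -1.1, -0.6, 0, 0, -0.143],
)

```text
clock: 30.7
tool_pos: [0.4852, -0.2513, 0.2656]
orientation: [-180.0, 0.1, -9.7]
force: [0.5, -0.5, -0.7]
opening: 0.0398
gripper_force: 0.0
```

Call:
move_arm(
  moves=[4, -0.6, -1.2, -0.6, 0, 0, -0.143, 4, -0.45, -1.3, -0.6, 0, 0, -0.143, 4, -0.3, -1.4, -0.6, 0, 0, -0.143, 4, 0, 0, 0, 0, 0, 0, 4, 0, 0, 0, 0, 0, 0],
)

```text
clock: 31.2
tool_pos: [0.4733, -0.2123, 0.2838]
orientation: [-180.0, 0.0, 14.4]
force: [0.7, 0.5, -0.8]
opening: 0.0402
gripper_force: 0.0
```

Run:
```python
from ins import *
st(); p,d,m=snap('wrist','w11.png'); P=cloud(m,d); L=np.concatenate([(P[...,:2]-C0[:2])@R2.T,P[...,2:]],-1)
k=(L[...,0]<-.115)&(L[...,0]>-.16)&(abs(L[...,1])<.03)&(L[...,2]>.1)&(L[...,2]<.15); q=L[k]; print(k.sum(),np.percentile(q,[2,50,98],axis=0))
b=ch(-.132,0,.1215); e=[150,0,14.5]; z=rot(e).apply([0,0,1])
go([(b-.07*z,e),(b+.003*z,e)],4)
```

```text
31.2 [ 0.4733 -0.2123  0.2838] [-179.99    0.01   14.36] J [ -2.5   4.  -14.3  -0.  -71.8 106.8] F [ 0.7  0.5 -0.8] op 0.0402 0.0
442 [[-0.1379 -0.0284  0.1232]
 [-0.1328  0.0014  0.1269]
 [-0.1284  0.0288  0.1287]]
4, 0.03, -1.65, 2.54, -0.131, 0, -0.001, 4, 0.04, -1.97, 2.3, -0.131, 0, -0.001, 4, 0.04, -2.25, 2.02, -0.131, 0.001, 0, 4, 0.03, -2.5, 1.71, -0.131, 0, 0, 4, 0, 0, 3.65, 0, 0, 0, 4, 0.01, 0, 3.65, 0, 0, 0
```

Call:
move_arm(
  moves=[4, 0, -1.65, 2.5, -0.131, 0, 0, 4, 0, -2, 2.25, -0.131, 0, 0, 4, 0, -2.25, 2, -0.131, 0, 0, 4, 0, -2.5, 1.65, -0.131, 0, 0, 4, 0, 0, 0, 0, 0, 0, 4, 0, 0, 0, 0, 0, 0],
)

```text
clock: 31.85
tool_pos: [0.4578, -0.1573, 0.1964]
orientation: [153.5, 0.6, 14.1]
force: [0.4, -0.2, 0.5]
opening: 0.04
gripper_force: 0.0
```

Run:
```python
from g import *
st(); b=ch(-.1327,0,.1222); e=[150,0,14.5]; z=rot(e).apply([0,0,1])
go([(b-.04*z,e)],4); go([(b+.003*z,e)],4)
```

```text
31.85 [ 0.4578 -0.1573  0.1964] [153.52   0.61  14.08] J [ 22.7  -0.  -48.   33.8 -52.2  58. ] F [ 0.4 -0.2  0.5] op 0.04 0.0
4, 0.32, -1.27, 3.78, -0.061, 0.013, -0.001
4, 0.19, -0.5, 4.04, -0.031, 0.006, -0.001, 4, 0.16, -0.63, 4.02, -0.03, 0.007, 0
```

Call:
move_arm(
  moves=[4, 0.3, -1.1, 1.9, -0.03, 0.007, 0, 4, 0, 0, 1.7, -0.03, 0.007, 0, 4, 0, 0, 0, 0, 0, 0, 4, 0, 0, 0, 0, 0, 0],
)

```text
clock: 32.25
tool_pos: [0.4631, -0.1641, 0.1611]
orientation: [150.1, -0.3, 14.3]
force: [-0.4, 0.2, 1.0]
opening: 0.0398
gripper_force: 0.0
```

Run:
```python
from g import *
st(); b=ch(-.1327,0,.1222); o=ctrl.get_obs(); e=o['orientation']; r=rot(e); print('bar in tool cm',r.inv().apply(b-o['tool_pos'])*100, r.apply([0,0,1]))
```

```text
32.25 [ 0.4631 -0.1641  0.1611] [150.12  -0.25  14.25] J [ 21.4   2.9 -54.3  43.6 -45.8  48.2] F [-0.4  0.2  1. ] op 0.0398 0.0
bar in tool cm [-0.08021237 -0.41276426  4.24697189] [ 0.12642248 -0.48196749 -0.86702058]
```

J3 is close to its limit, so I'll back off and use about 15° of tilt instead.

Call:
move_arm(
  moves=[4, 0, 0, -2.5, 0, 0, 0, 3, 0, 0, -1.5, 0.06, 0, 0, 3, 0, 0, 0, 0.1, 0, 0, 3, 0, 0, 0, 0.1, 0, 0, 3, 0, 0, 0, 0, 0, 0],
)

```text
clock: 32.75
tool_pos: [0.4599, -0.1433, 0.1977]
orientation: [165.3, -0.6, 14.3]
force: [-0.1, -1.4, 0.3]
opening: 0.0301
gripper_force: 0.0
```

Run:
```python
from g import *
st(); b=ch(-.1327,0,.1222); e=[165,0,14.5]; z=rot(e).apply([0,0,1])
p,r=go([(b-.04*z,e)],3); go([(b+.001*z,e)],3,p=p,r=r,step=.021)
```

```text
32.75 [ 0.4599 -0.1433  0.1977] [165.31  -0.63  14.3 ] J [ 17.6  -0.2 -39.3  18.6 -52.6  75. ] F [-0.1 -1.4  0.3] op 0.0301 0.0
3, -0.16, 0.9, 2.14, -0.003, -0.005, -0.003, 3, -0.15, 0.89, 2.15, -0.002, -0.005, -0.003
3, 0, 0, 2.05, 0, 0, 0, 3, 0, 0, 2.05, 0, 0, 0
```

Call:
move_arm(
  moves=[3, -0.2, 0.9, 2.1, 0, 0, 0, 3, -0.1, 0.9, 2.1, 0, 0, 0, 3, 0, 0, 0, 0, 0, 0, 3, 0, 0, 0, 0, 0, 0],
)

```text
clock: 33.15
tool_pos: [0.4618, -0.1723, 0.1596]
orientation: [164.9, -0.2, 14.3]
force: [-0.1, 0.4, -0.1]
opening: 0.0299
gripper_force: 0.0
```

```bash
cat > bt2.py <<'E'
from g import *
st(); b=ch(-.1327,0,.1222); o=ctrl.get_obs(); r=rot(o['orientation']); print('bar in tool cm',np.round(r.inv().apply(b-o['tool_pos'])*100,2))
E
python3 bt2.py
```

```text
33.15 [ 0.4618 -0.1723  0.1596] [164.94  -0.24  14.34] J [ 13.4   3.1 -42.5  21.2 -45.9  75.8] F [-0.1  0.4 -0.1] op 0.0299 0.0
bar in tool cm [ 0.24 -0.01  3.88]
```

Call:
move_arm(
  moves=[3, 0.2, 0, 1.8, 0, 0, 0, 3, 0, 0, 1.4, 0, 0, 0, 3, 0, 0, 0.7, 0, 0, 0, 3, 0, 0, 0, 0, 0, 0, 0.5, 0, 0, 0, 0, 0, 0, 0.5, 0, 0, 0, 0, 0, 0, 0.5, 0, 0, 0, 0, 0, 0, 0.5, 0, 0, 0, 0, 0, 0],
)

```text
clock: 33.95
tool_pos: [0.4666, -0.1812, 0.1219]
orientation: [164.9, -0.3, 14.4]
force: [-0.8, 2.4, 4.0]
opening: 0.0089
gripper_force: 30.0
```

Call:
move_arm(
  moves=[0.5, 0, 0, 0, 0, 0, 0, 0.5, 0, 0, 0, 0, 0, 0],
)

```text
clock: 34.15
tool_pos: [0.4666, -0.1812, 0.1219]
orientation: [164.9, -0.3, 14.4]
force: [-2.6, 4.4, 6.2]
opening: 0.0088
gripper_force: 30.0
```

```bash
python3 bt2.py
python3 - <<'E'
from g import *
o=ctrl.get_obs(); p0=o['tool_pos']; e=o['orientation']
off=np.arctan2(.004,.15); rr=np.hypot(.15,.004)
def bar(a): b=np.radians(40)-a-off; return ch(rr*np.sin(b),0,.05+rr*np.cos(b))
d=p0-bar(1.745); print('tcp-bar',d)
go([(bar(a)+d,e) for a in [1.68]+list(np.arange(1.58,.6,-.1))],.5)
E
```

```text
34.15 [ 0.4666 -0.1812  0.1219] [164.95  -0.28  14.43] J [ 11.6   6.4 -45.6  24.1 -39.4  73.9] F [-2.6  4.4  6.2] op 0.0088 30.000863671302795
bar in tool cm [ 0.01  0.02 -0.03]
tcp-bar [-0.0003859   0.00091041  0.00027208]
0.5, 0, 0.69, -0.68, 0, 0, 0, 0.5, 0.01, 1.16, -0.97, 0, 0, 0, 0.5, 0.01, 1.24, -0.84, 0, 0, 0, 0.5, 0.01, 1.32, -0.71, 0, 0, 0, 0.5, 0, 1.38, -0.58, 0, 0, 0, 0.5, 0.01, 1.44, -0.44, 0, 0, 0, 0.5, 0, 1.47, -0.29, 0, 0, 0, 0.5, 0.01, 1.49, -0.14, 0, 0, 0
0.5, 0, 1.5, 0, 0, 0, 0, 0.5, 0, 1.49, 0.16, 0, 0, 0, 0.5, 0.01, 1.47, 0.3, 0, 0, 0
```

Call:
move_arm(
  moves=[0.5, 0, 0.7, -0.7, 0, 0, 0, 0.5, 0, 1.15, -0.95, 0, 0, 0, 0.5, 0, 1.25, -0.85, 0, 0, 0, 0.5, 0, 1.3, -0.7, 0, 0, 0, 0.5, 0, 0, 0, 0, 0, 0],
)

```text
clock: 34.65
tool_pos: [0.4752, -0.2147, 0.1648]
orientation: [165.0, -0.3, 14.4]
force: [-6.3, 12.3, 12.0]
opening: 0.0092
gripper_force: 30.0
```

Call:
move_arm(
  moves=[0.5, 0, 1.4, -0.6, 0, 0, 0, 0.5, 0, 1.45, -0.45, 0, 0, 0, 0.5, 0, 1.45, -0.3, 0, 0, 0, 0.5, 0, 1.5, -0.15, 0, 0, 0, 0.5, 0, 1.5, 0, 0, 0, 0, 0.5, 0, 1.5, 0.15, 0, 0, 0, 0.5, 0, 1.45, 0.3, 0, 0, 0, 0.5, 0, 0, 0, 0, 0, 0],
)

```text
clock: 35.45
tool_pos: [0.4986, -0.3087, 0.2003]
orientation: [164.9, -0.2, 14.3]
force: [0.2, 0.2, 3.8]
opening: 0.0087
gripper_force: 30.0
```

Run:
```python
from g import *
st(); o=ctrl.get_obs(); p0=o['tool_pos']; e=o['orientation']
off=np.arctan2(.004,.15); rr=np.hypot(.15,.004)
def bar(a): b=np.radians(40)-a-off; return ch(rr*np.sin(b),0,.05+rr*np.cos(b))
d=np.array([-.0004,.0009,.0003])
print(min((np.linalg.norm(bar(a)+d-p0),a) for a in np.arange(.3,1.2,.01)))
go([(bar(a)+d,e) for a in np.arange(.58,.2,-.1)],.5)
```

```text
35.45 [ 0.4986 -0.3087  0.2003] [164.94  -0.22  14.34] J [ -4.1   8.1 -30.1  19.1 -48.4  96.1] F [0.2 0.2 3.8] op 0.0087 29.996785819530487
(np.float64(0.0011195540630563256), np.float64(0.6700000000000004))
0.5, 0.1, 1.35, 0.42, 0, 0, 0, 0.5, 0, 1.38, 0.59, 0, 0, 0, 0.5, 0, 1.31, 0.72, 0, 0, 0, 0.5, 0, 1.24, 0.86, 0, 0, 0
```

Call:
move_arm(
  moves=[0.5, 0, 1.35, 0.4, 0, 0, 0, 0.5, 0, 1.4, 0.6, 0, 0, 0, 0.5, 0, 0.6, 0.3, 0, 0, 0, 0.5, 0, 0, 0, 0, 0, 0, 2.4, 0, 0, 0, 0, 0, 0, 2.4, 0, 0, -0.5, 0, 0, 0, 2.4, 0, 0, -2, 0, 0, 0, 2.4, 0, 0, -4, 0, 0, 0],
)

```text
clock: 36.25
tool_pos: [0.5009, -0.3255, 0.2574]
orientation: [165.1, 0.1, 14.4]
force: [0.5, 0.9, 0.4]
opening: 0.024
gripper_force: 0.0
```

Call:
move_arm(
  moves=[2.4, 0, 0, -4, 0.13, 0, 0, 0, 0, 0, 0, 0.13, 0, 0, 0, 0, 0, 0, 0, 0, 0, 0, 0, 0, 0, 0, 0, 0, 0, 0, 0, 0, 0, 0, 0, 0, 0, 0, 0, 0, 0, 0, 0, 0, 0, 0, 0, 0, 0, 0, 0, 0, 0, 0, 0, 0],
)

```text
clock: 37.05
tool_pos: [0.4999, -0.3156, 0.2979]
orientation: [179.8, -0.2, 14.5]
force: [0.2, 0.6, -0.4]
opening: 0.0002
gripper_force: 0.0
```

```bash
cat > door.py <<'E'
from ins import *
st()
for n in ['wrist','side']:
    p,d,m=snap(n); P=cloud(m,d); L=np.concatenate([(P[...,:2]-C0[:2])@R2.T,P[...,2:]],-1); H,S,V=cv2.split(cv2.cvtColor(p,cv2.COLOR_RGB2HSV))
    o=(H>5)&(H<22)&(S>150)&(L[...,2]>.055)&(abs(L[...,1])<.1)&(L[...,0]>-.05)&(L[...,0]<.1)&(L[...,2]<.2); q=L[o]
    if len(q)>100:
        w=np.linalg.svd(q-q.mean(0),full_matrices=False)[2][2]; w*=np.sign(w[2]); print(n,len(q),'lean deg from horizontal',np.degrees(np.arctan2(np.hypot(*w[:2]),w[2])))
    k=(abs(L[...,1])<.035)&(L[...,2]>.155)&(L[...,2]<.21)&(L[...,0]>.02)&(L[...,0]<.14)
    if k.any(): print(n,'bar',np.percentile(L[k][:,0],[2,50,98]),np.percentile(L[k][:,2],[5,50,98]))
E
python3 door.py
```

```text
37.05 [ 0.4999 -0.3156  0.2979] [179.84  -0.21  14.45] J [-13.3  10.6  -4.7   0.  -74.4 117.8] F [ 0.2  0.6 -0.4] op 0.0002 0.0
wrist 9530 lean deg from horizontal 49.505579560241785
wrist bar [0.0873 0.0908 0.0965] [0.1677 0.1712 0.173 ]
side 2412 lean deg from horizontal 49.83947566913128
side bar [0.0816 0.0896 0.0963] [0.1625 0.1692 0.1735]
```

Door is back at 50°. Press the bar lightly to seat it fully.

Run:
```python
from g import *
go([(ch(.092,0,.22),[180,0,14.5]),(ch(.092,0,.184),[180,0,14.5])],0)
```

```text
0, 0.04, 2.86, 2.61, 0.001, -0.001, 0, 0, 0.05, 2.87, 2.6, 0.001, -0.001, -0.001, 0, 0.05, 2.87, 2.6, 0.001, -0.002, 0, 0, 0, 0, 3.6, 0, 0, 0
```

Call:
move_arm(
  moves=[0, 0, 2.85, 2.6, 0, 0, 0, 0, 0, 2.85, 2.6, 0, 0, 0, 0, 0, 2.85, 2.6, 0, 0, 0, 0, 0, 0, 2, 0, 0, 0, 0, 0, 0, 1.6, 0, 0, 0, 0, 0, 0, 0, 0, 0, 0, 0, 0, 0, 0, 0, 0, 0],
)

```text
clock: 37.85
tool_pos: [0.5219, -0.3991, 0.1845]
orientation: [179.9, -0.2, 14.4]
force: [0.4, 0.7, 0.0]
opening: 0.0006
gripper_force: 0.0
```

Call:
move_arm(
  moves=[0, 0, 0, 0.3, 0, 0, 0, 0, 0, 0, 0.3, 0, 0, 0, 0, 0, 0, 0.2, 0, 0, 0, 0, 0, 0, 0, 0, 0, 0, 0, 0, 0, 0, 0, 0, 0],
)

```text
clock: 38.35
tool_pos: [0.5225, -0.3993, 0.1797]
orientation: [179.7, -0.4, 14.5]
force: [-4.2, 5.0, 15.2]
opening: 0.0009
gripper_force: 7.9
```

Call:
move_arm(
  moves=[0, 0, 0, -2, 0, 0, 0, 2, 0, 0, -4, 0, 0, 0, 4, 0, 0, -4, 0, 0, 0, 4, 0, 0, 0, 0, 0, 0],
)

```text
clock: 38.75
tool_pos: [0.5236, -0.4004, 0.2836]
orientation: [179.4, -0.7, 14.5]
force: [0.1, 0.4, 0.2]
opening: 0.0188
gripper_force: 0.0
```

```bash
python3 door.py
python3 - <<'E'
from g import *
go([([.6327,-.2745,.28],[180,0,2.4])],4)
E
```

```text
38.75 [ 0.5236 -0.4004  0.2836] [179.4   -0.66  14.46] J [-20.4  17.1   2.    0.1 -74.  124.9] F [0.1 0.4 0.2] op 0.0188 0.0
wrist 7315 lean deg from horizontal 49.24109350504928
wrist bar [0.0875 0.0923 0.0973] [0.1679 0.1712 0.173 ]
side 2416 lean deg from horizontal 49.93003699073053
side bar [0.0837 0.0896 0.0966] [0.1627 0.1687 0.1739]
4, 3.46, -2.32, -0.04, 0.001, -0.002, 0.052, 4, 3.33, -2.5, -0.04, 0.001, -0.002, 0.053, 4, 3.2, -2.67, -0.05, 0.001, -0.002, 0.052, 4, 3.05, -2.84, -0.05, 0.001, -0.001, 0.053
```

Call:
move_arm(
  moves=[4, 3.45, -2.3, 0, 0, 0, 0.052, 4, 3.35, -2.5, 0, 0, 0, 0.052, 4, 3.2, -2.65, 0, 0, 0, 0.052, 4, 3.05, -2.85, 0, 0, 0, 0.053, 4, 0, 0, 0, 0, 0, 0, 4, 0, 0, 0, 0, 0, 0],
)

```text
clock: 39.45
tool_pos: [0.6325, -0.2735, 0.2747]
orientation: [180.0, -0.1, 2.6]
force: [-0.7, -0.7, -0.5]
opening: 0.0404
gripper_force: 0.0
```

```bash
python3 pin.py
python3 - <<'E'
from g import *
go([([.6325,-.2742,.171],[180,0,2.4])],4)
E
```

```text
39.45 [ 0.6325 -0.2735  0.2747] [179.95  -0.11   2.56] J [ -7.2  20.7   6.1   0.  -75.3  99.8] F [-0.7 -0.7 -0.5] op 0.0404 0.0
wrist 474 centre [ 0.6325 -0.2739  0.1883] wing dir deg 2.1336659530251723 rel 77.63366595302517
top 13 centre [ 0.6197 -0.2745  0.19  ] wing dir deg 159.65474630969726 rel 55.15474630969726
4, 0.02, -0.03, 3.49, 0, -0.001, 0, 4, 0.02, -0.03, 3.49, 0.001, -0.001, 0, 4, 0.02, -0.02, 3.48, 0, -0.001, 0.001
```

Call:
move_arm(
  moves=[4, 0, 0, 3.5, 0, 0, 0, 4, 0, 0, 3.5, 0, 0, 0, 4, 0, 0, 2.3, 0, 0, 0, 4, 0, 0, 1, 0, 0, 0, 0.8, 0, 0, 0, 0, 0, 0, 0.8, 0, 0, 0, 0, 0, 0, 0.8, 0, 0, 0, 0, 0, 0, 0.8, 0, 0, 0, 0, 0, 0],
)

```text
clock: 40.35
tool_pos: [0.6335, -0.2751, 0.175]
orientation: [179.9, -0.4, 2.4]
force: [0.3, 3.7, 2.6]
opening: 0.0133
gripper_force: 2.3
```

Call:
move_arm(
  moves=[0.8, 0, 0, 0, 0, 0, 0, 0.8, 0, 0, 0, 0, 0, 0],
)

```text
clock: 40.55
tool_pos: [0.6335, -0.2744, 0.1748]
orientation: [179.9, -0.4, 2.5]
force: [-0.5, 5.5, 5.3]
opening: 0.0118
gripper_force: 30.0
```

Call:
move_arm(
  moves=[0.8, 0, 0, -0.45, 0, 0, 0, 0.8, 0, 0, -0.4, 0, 0, 0, 0.8, 0, 0, 0, 0, 0, 0, 0.8, 0, 0, 0, 0, 0, 0],
)

```text
clock: 40.95
tool_pos: [0.6332, -0.2743, 0.1813]
orientation: [180.0, -0.3, 2.4]
force: [4.1, 3.4, -7.8]
opening: 0.0111
gripper_force: 30.0
```

Call:
move_arm(
  moves=[0.8, 0, 0, 0, 0, 0, 0.13, 0.8, 0, 0, 0, 0, 0, 0.13, 0.8, 0, 0, 0, 0, 0, 0.13, 0.8, 0, 0, 0, 0, 0, 0.13, 0.8, 0, 0, 0, 0, 0, 0.13, 0.8, 0, 0, 0, 0, 0, 0.13, 0.8, 0, 0, 0, 0, 0, 0, 0.8, 0, 0, 0, 0, 0, 0],
)

```text
clock: 41.75
tool_pos: [0.6327, -0.2754, 0.1815]
orientation: [-179.9, -0.2, -42.1]
force: [3.6, -1.9, -7.2]
opening: 0.0118
gripper_force: 30.0
```

Call:
move_arm(
  moves=[0.8, 0, 0, 0, 0, 0, 0.13, 0.8, 0, 0, 0, 0, 0, 0.13, 0.8, 0, 0, 0, 0, 0, 0.13, 0.8, 0, 0, 0, 0, 0, 0.13, 0.8, 0, 0, 0, 0, 0, 0.06, 0.8, 0, 0, 0, 0, 0, 0, 0.8, 0, 0, 0, 0, 0, 0],
)

```text
clock: 42.45
tool_pos: [0.6319, -0.2757, 0.1817]
orientation: [-179.9, -0.2, -75.3]
force: [-0.1, -5.3, -6.9]
opening: 0.0117
gripper_force: 30.0
```

Turned home; lower most of the way, then release and let it drop.

Call:
move_arm(
  moves=[0.8, 0, 0, 0.7, 0, 0, 0, 0.8, 0, 0, 0.7, 0, 0, 0, 0.8, 0, 0, 0.5, 0, 0, 0, 0.8, 0, 0, 0, 0, 0, 0, 0.8, 0, 0, 0, 0, 0, 0, 2.5, 0, 0, 0, 0, 0, 0, 4, 0, 0, 0, 0, 0, 0, 4, 0, 0, 0, 0, 0, 0],
)

```text
clock: 43.25
tool_pos: [0.6334, -0.2747, 0.1637]
orientation: [-179.7, -0.2, -75.4]
force: [0.5, 0.4, 0.7]
opening: 0.0304
gripper_force: 0.0
```

Call:
move_arm(
  moves=[4, 0, 0, -3, 0, 0, 0, 4, 0, 0, -4, 0, 0, 0, 4, 0, 0, -4, 0, 0, 0, 4, 0, 0, 0, 0, 0, 0],
)

```text
clock: 43.65
tool_pos: [0.6351, -0.2757, 0.2808]
orientation: [-179.2, -0.5, -75.4]
force: [-0.5, 0.9, 0.5]
opening: 0.0398
gripper_force: 0.0
```

```bash
python3 pin.py
```

```text
43.65 [ 0.6351 -0.2757  0.2808] [-179.22   -0.5   -75.4 ] J [ -7.3  20.4   6.3   0.2 -75.   21.8] F [-0.5  0.9  0.5] op 0.0398 0.0
wrist 379 centre [ 0.6324 -0.2747  0.1745] wing dir deg 106.56134842835982 rel 2.061348428359821
top 10 centre [ 0.613  -0.2558  0.2582] wing dir deg 155.72706990392166 rel 51.22706990392166
```

Pin top is back at 0.1745, its home height, and the wing is in line. Last check: the puck on the mat.

Run:
```python
from g import *
go([([.42,.14,.28],[180,0,YAW])],5)
```

```text
5, -4.13, 0.93, -0.07, -0.001, 0, 0, 5, -4.13, 0.93, -0.07, -0.001, 0, 0, 5, -4.14, 0.93, -0.07, -0.001, 0, 0, 5, -4.13, 0.93, -0.07, -0.001, 0, 0, 5, -4.14, 0.93, -0.06, 0, -0.001, 0, 5, -4.13, 0.93, -0.06, -0.001, 0, 0, 5, -4.14, 0.92, -0.06, 0, -0.001, 0, 5, -4.13, 0.93, -0.06, -0.001, 0, 0
5, -4.14, 0.92, -0.05, 0, -0.001, 0, 5, -4.13, 0.93, -0.05, -0.001, 0, 0, 5, -4.14, 0.92, -0.05, 0, -0.001, 0.001
```

Call:
move_arm(
  moves=[5, -4.15, 0.95, 0, 0, 0, 0, 5, -4.15, 0.95, 0, 0, 0, 0, 5, -4.15, 0.95, 0, 0, 0, 0, 5, -4.15, 0.95, 0, 0, 0, 0, 5, -4.15, 0.95, 0, 0, 0, 0, 5, -4.15, 0.95, 0, 0, 0, 0, 5, -4.15, 0.95, 0, 0, 0, 0, 5, -4.15, 0.95, 0, 0, 0, 0],
)

```text
clock: 44.55
tool_pos: [0.474, 0.0288, 0.2708]
orientation: [-179.9, -0.1, -75.5]
force: [0.6, 1.0, 0.1]
opening: 0.0501
gripper_force: 0.0
```

Call:
move_arm(
  moves=[5, -4.15, 0.95, 0, 0, 0, 0, 5, -4.15, 0.95, 0, 0, 0, 0, 5, -4.15, 0.95, 0, 0, 0, 0, 5, 0, 0, 0, 0, 0, 0, 5, 0, 0, 0, 0, 0, 0],
)

```text
clock: 45.05
tool_pos: [0.416, 0.1417, 0.2707]
orientation: [-179.8, -0.2, -75.3]
force: [-0.0, -0.2, 0.8]
opening: 0.0501
gripper_force: 0.0
```

Run:
```python
from ins import *
st(); p,d,m=snap('wrist','w12.png'); P=cloud(m,d); H,S,V=cv2.split(cv2.cvtColor(p,cv2.COLOR_RGB2HSV))
w=(S<60)&(V>120)&(np.hypot(P[...,0]-.43,P[...,1]-.16)<.07)&(P[...,2]<.035)&(P[...,2]>.012); q=P[w]; print(len(q),np.median(q,0),(q.min(0)+q.max(0))/2)
ps,_,_=snap('side'); cv2.imwrite('pics/fin.png',np.vstack([cv2.resize(p,(480,300)),cv2.resize(ps[90:230,220:440],(480,300))])[:,:,::-1])
```

```text
45.05 [0.416  0.1417 0.2707] [-179.83   -0.16  -75.29] J [ 44.9  -3.9 -24.    0.2 -69.9 -30.3] F [-0.  -0.2  0.8] op 0.0501 0.0
484 [0.4549 0.1561 0.0214] [0.456  0.1603 0.0212]
```

View pics/fin.png

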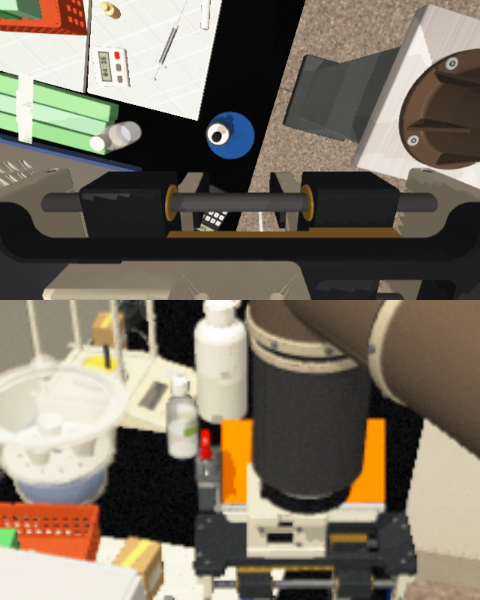

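The puck has been knocked about 25 mm aside, to (0.456, 0.160) at the mat's edge, so I'll put it back in the middle.

```bash
cat > sen.py <<'E'
from ins import *
st(); p,d,m=snap('wrist'); P=cloud(m,d); H,S,V=cv2.split(cv2.cvtColor(p,cv2.COLOR_RGB2HSV))
nr=np.hypot(P[...,0]-.44,P[...,1]-.16)<.08
w=(S<60)&(V>120)&nr&(P[...,2]<.035)&(P[...,2]>.012); q=P[w]; print('white',len(q),(q.min(0)+q.max(0))/2,np.ptp(q,0),'z',np.median(q[:,2]))
g=(V<80)&nr&(P[...,2]>.035)&(P[...,2]<.08); q=P[g]; zt=np.percentile(q[:,2],95); t=q[q[:,2]>zt-.005]; print('grip',len(q),zt,(t.min(0)+t.max(0))/2,np.ptp(t,0))
b=(H>100)&(H<120)&(S>120)&(V>60)&(np.hypot(P[...,0]-.43,P[...,1]-.16)<.08)&(abs(P[...,2])<.012); q=P[b]; print('mat',(q.min(0)+q.max(0))/2,np.ptp(q,0))
E
python3 sen.py; python3 -c "
from g import *
go([([.456,.160,.14],[180,0,YAW])],4)"
```

```text
45.15 [0.4168 0.1404 0.2708] [-179.83   -0.17  -75.48] J [ 44.7  -3.9 -24.    0.3 -69.9 -30.3] F [ 0.4 -1.6  0.4] op 0.0499 0.0
white 477 [0.456  0.1604 0.0208] [0.042  0.0415 0.005 ] z 0.02134307721039802
grip 130 0.05569014617971835 [0.4557 0.1596 0.0537] [0.0155 0.0142 0.0057]
mat [0.4306 0.1615 0.0031] [0.0994 0.0997 0.0079]
4, -0.25, -1.06, 3.27, -0.001, -0.001, 0, 4, -0.24, -1.06, 3.28, -0.001, -0.001, 0, 4, -0.24, -1.06, 3.27, -0.001, 0, 0, 4, -0.24, -1.07, 3.27, 0, -0.001, -0.001
```

Call:
move_arm(
  moves=[4, -0.25, -1.05, 3.3, 0, 0, 0, 4, -0.25, -1.05, 3.3, 0, 0, 0, 4, -0.25, -1.05, 3.3, 0, 0, 0, 4, -0.25, -1.05, 3.1, 0, 0, 0, 4, 0, 0, 0, 0, 0, 0, 4, 0, 0, 0, 0, 0, 0],
)

```text
clock: 45.8
tool_pos: [0.4558, 0.1597, 0.1412]
orientation: [-179.9, -0.2, -75.6]
force: [-0.4, 0.1, 0.6]
opening: 0.0402
gripper_force: 0.0
```

```bash
python3 sen.py; python3 -c "
from g import *
go([([.456,.160,.049],[180,0,YAW])],4)"
```

```text
45.8 [0.4558 0.1597 0.1412] [-179.89   -0.23  -75.6 ] J [ 42.9   7.3 -30.7   0.3 -52.1 -28.7] F [-0.4  0.1  0.6] op 0.0402 0.0
white 932 [0.4559 0.1604 0.0214] [0.0419 0.0417 0.0049] z 0.021255189146979908
grip 317 0.05517204292988072 [0.4561 0.1597 0.0534] [0.0164 0.0157 0.0062]
mat [0.4303 0.1617 0.0026] [0.1    0.0999 0.0081]
4, 0, 0.02, 3.11, -0.001, -0.001, 0, 4, 0, 0.02, 3.11, -0.002, -0.001, -0.001, 4, 0, 0.01, 3.11, -0.001, -0.001, 0
```

Call:
move_arm(
  moves=[4, 0, 0, 3.5, 0, 0, 0, 4, 0, 0, 3.5, 0, 0, 0, 4, 0, 0, 2.2, 0, 0, 0, 4, 0, 0, 0, 0, 0, 0, 1, 0, 0, 0, 0, 0, 0, 1, 0, 0, 0, 0, 0, 0, 1, 0, 0, 0, 0, 0, 0, 1, 0, 0, 0, 0, 0, 0],
)

```text
clock: 46.65
tool_pos: [0.4566, 0.1613, 0.0508]
orientation: [-179.7, -0.1, -75.5]
force: [-2.0, -0.4, 6.8]
opening: 0.0166
gripper_force: 30.0
```

Call:
move_arm(
  moves=[1, 0, 0, 0, 0, 0, 0, 1, 0, 0, 0, 0, 0, 0, 1, 0, 0, -1, 0, 0, 0, 1, -0.4, 1.2, 0, 0, 0, 0, 1, -0.4, 1.25, 0, 0, 0, 0, 1, 0, 0, 0, 0, 0, 0, 1, 0, 0, 0.5, 0, 0, 0, 1, 0, 0, 0.4, 0, 0, 0],
)

```text
clock: 47.45
tool_pos: [0.4302, 0.1626, 0.0503]
orientation: [-179.8, -0.1, -75.5]
force: [-13.9, -0.8, 41.1]
opening: 0.0169
gripper_force: 30.1
```

Call:
move_arm(
  moves=[1, 0, 0, 0.1, 0, 0, 0, 1, 0, 0, 0, 0, 0, 0, 1, 0, 0, 0, 0, 0, 0],
)

```text
clock: 47.75
tool_pos: [0.4302, 0.1625, 0.0502]
orientation: [-179.8, -0.2, -75.5]
force: [-10.0, 0.4, 21.6]
opening: 0.0167
gripper_force: 30.0
```

Call:
move_arm(
  moves=[1, 0, 0, -0.1, 0, 0, 0, 1, 0, 0, 0, 0, 0, 0, 3, 0, 0, 0, 0, 0, 0, 4, 0, 0, 0, 0, 0, 0, 4, 0, 0, -1.5, 0, 0, 0, 4, 0, 0, -4, 0, 0, 0, 4, 0, 0, -4, 0, 0, 0, 4, 0, 0, -4, 0, 0, 0],
)

```text
clock: 48.55
tool_pos: [0.4295, 0.1623, 0.1865]
orientation: [-179.8, -0.2, -75.5]
force: [1.4, 1.2, 0.6]
opening: 0.0402
gripper_force: 0.0
```

Call:
move_arm(
  moves=[4, 0, 0, -3, 0, 0, 0, 4, 0, 0, 0, 0, 0, 0, 4, 0, 0, 0, 0, 0, 0],
)

```text
clock: 48.85
tool_pos: [0.4296, 0.1629, 0.2156]
orientation: [-179.7, -0.1, -75.5]
force: [-1.0, -0.3, -0.3]
opening: 0.0401
gripper_force: 0.0
```

```bash
python3 sen.py; python3 door.py | grep side
```

```text
48.85 [0.4296 0.1629 0.2156] [-179.72   -0.09  -75.51] J [ 45.6   0.5 -27.3   0.3 -62.1 -31.3] F [-1.  -0.3 -0.3] op 0.0401 0.0
white 637 [0.4312 0.1621 0.021 ] [0.042  0.042  0.0048] z 0.02127947663549895
grip 174 0.055290064683324855 [0.4315 0.1614 0.0535] [0.0155 0.0155 0.0059]
mat [0.4312 0.1616 0.0047] [0.1002 0.1004 0.0131]
side 117 lean deg from horizontal 49.28897242026234
```

The puck is centred on the mat (within 1 mm), the door is shut and the pin is home. Handing in.

```bash
python3 -c "
from plant import ctrl
print(ctrl.close_job())"
```

```text
the job is handed in; nothing more can be done
None
```

Job handed in at about 49 s on the robot's clock: the puck stands centred on the mat (knocked aside near the end, I put it back, with a brief 41 N wrist reading as it touched the mat), both sample bottles stand upright in the chamber, and the door is shut with the pin home; no verdict was returned.

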